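Put up the drain bar and hang the slide racks on it

ROBOT

A 6-joint arm with a two-finger parallel gripper is mounted at the origin on the work surface. World frame = base frame: x ahead of the robot, y to its left, z up, the work surface at z = 0. Lengths are in m, angles in rad, forces in N, time in s.
With the tool pointing down it reaches from about 0.25 to 0.775 m from the base axis. Payload 4 kg.
Tool frame: the origin (TCP) lies between the finger pads; the fingertips stand 14 mm ahead of it and the grasp point (between the pads) lies 5 mm behind it (tip_reach is the distance from the TCP to the fingertips, in m); z points along the fingers, y is the line along which they close (so a half turn about z gives the same grasp; the last joint's range is limited). The gripper opens to 94 mm and grips with 3 to 60 N. Pads are 16 mm wide; open, the fingers measure 119 mm over their backs; the gripper's body (75 mm by 177 mm) begins 78 mm behind the grasp point.
Start: joints at [1.117, 0.087, 1.371, -0, 1.684, -0.103], TCP at [0.189, 0.517, 0.22] pointing down, gripper open.
Joint ranges: [-3.1, 3.1], [-0.76, 2.03], [0.27, 2.55], [-1.08, 4.22], [0.17, 2.65], [-2.57, 2.57]. Speed limits (rad/s): [2.79, 2.79, 3.14, 3.14, 3.14, 3.14].

INTERFACE

Orientations are given as [roll, pitch, yaw] about the fixed x, y, z axes, in that order (R = Rz(yaw) Ry(pitch) Rx(roll)).
In Python, from bench import * gives the robot as it stands. The module is installed in compiled form; this text tells all that it offers.
- The arm moves only by the tool servo_tool, never from a script. Its argument "targets" is a list of rows, each a list of 4 numbers: the shift along the tool's x, y, z in cm, then the turn about the tool's z in degrees. A call has 1 to 8 rows; each row is the pose to reach, as a shift and turn from the pose commanded when the call began, along the tool's axes at that moment; what a row does not reach only later rows make up. A row lasts 1/8 s, in which the tool goes at most 62.5 mm and 10.7 degrees, less where a joint would pass 70% of its speed; a pose out of reach is approached as far as the arm can. A call with a gripper value outside its range is refused whole. "claw" is the closure in counts, from 0 (fully open) to 255 (shut), set as the call begins (left out, the last holds). The fingers move at their own pace and stop on an object; the grip force is fixed at half the most. Time passes only in rows, so rows that repeat a pose let the fingers close. It gives the time, the measured TCP pose, the force, the opening and the grip force at its end, in the units of the state.
- get_obs(): the state, without advancing time (a new reading comes with each control period).
- snapshot(name): name is "scene" or "top" or "wrist"; returns the picture (400x640x3 uint8, blue, green, red); there is no depth.
- camera_model(name): a dict with "camera_matrix" (3x3 intrinsics, pixels), "camera_from_world" (4x4, takes a point from world to camera coordinates). Camera axes: x right, y up, looking along -z (the intrinsics and any distortion apply to the point x, -y, -z); pixel columns grow to the right and rows downward; lengths in m; the calibration is good to about 2 mm. A picture is of the moment at which its call begins: read the wrist's pose just before it. camera_model takes no time and is no camera call; for the wrist camera it gives the pose at the moment of the call.
- close_job(): hands the job in; it is judged then, once.
The state is a dict: "time": time; "joint_positions": joint angles; "qvel": joint speeds; "joint_torque": joint torques, N m; "tool_pos": TCP position; "ee_rot": TCP orientation; "wrist_force": force on the tool from outside, world axes, zero at the start; "wrist_torque": the same for the moment, N m; "width": finger opening in m; "finger_force": force on a finger pad.
Only numpy, scipy, OpenCV 4.12 (cv2) and the standard library are available. Lean on these libraries where they do the work, as an engineer would, in place of code of your own. Each camera call takes 0.05 s, during which the arm holds its last target. There are 200 camera calls.

TASK

The rinsed slide racks have to drain before they go to the microscope: thread the loose steel bar through both eyes of the drain stand, in from the right, and push it fully home until its blue handle meets the bracket. Then hang every slide rack on the mat on the bar by its hook, between the two brackets and clear of the pan, and leave the other things on the bench as they are.

Things in the scene. Friction and masses are not known exactly. Their poses are not given: they have to be found in the camera images.
- stand: Fixed drain stand: steel drip pan 130 x 230 mm, rim 16 mm, with an upright steel bracket (36 wide, 10 thick, top 154 mm up) at each end, each with a square 17 mm eye. Origin: pan centre, on the bench. y along the eye axis, robot's right to left; x away from the robot (yaw within 0.12 rad). Bracket outer faces at y = -0.100 and 0.100, inner at -0.090 and 0.090; eye axis at x = 0, z = 0.135.
- eye_near (a point): Centre of the eye of the right-hand (robot's right, -y) bracket, on its outer face, 135 mm above the bench. The bar goes in here, travelling to the robot's left (+y of the stand). The eyes are bevelled 2 mm on this entry side.
- eye_far (a point): Centre of the eye of the left-hand (+y) bracket, on its outer face, 135 mm above the bench, 200 mm from eye_near.
- bar: Loose hanging bar, 180 g: steel rod 12 x 12 mm, flat below and half-round on top, 218 mm long, with a flat blue handle 64 long, 36 wide, 12 mm thick, so it lies level. Balances 70 mm up the rod. Origin: under the shoulder (where rod and handle meet), on the underside; x along the rod to its tip, z up as it lies, rod axis at z = 0.006. Starts at the robot's right.
- bar_tip (a point): The bar's end, on the rod's axis, 218 mm from the shoulder; the last 14 mm taper as a round nose to a blunt 4 mm point.
- bar_shoulder (a point): Where rod meets handle, on the rod's axis. The handle stops here against the right-hand bracket's outer face when the bar is fully home; the tip then stands 18 mm out of the left-hand bracket. Let go, the loose rod rests in the bottoms of the eyes, its axis 2.5 mm below theirs, about 132 mm above the bench.
- bar_grip (a point): Centre of the blue handle, on the rod's axis, 32 mm behind the shoulder: where to take it, across its 36 mm width. At the start it is the end farther from the robot.
- mat: Fixed pale blue absorbent mat, 270 x 240 x 3 mm, at the robot's left, on which the racks stand. Origin: centre of its underside.
- rack1: Loose slide rack, 140 g, one of four alike; 2 to 4 are present (None if absent). White frame of glass slides 84 long (x), 32 wide (y), 34 mm high, with a steel hanger strip and an orange grip tab above: 10 thick (x), 24 wide (y), from 100 to 130 mm up; take it with the fingers closing along x. Origin: centre of its underside; +x faces away from the robot within 0.5 rad at the start.
- rack1_hook (a point): Where the bar's axis lies when rack1 hangs: middle of the rack, 86 mm up. The strip, 4 thick and 24 mm wide, rises at x = -17 mm (robot's side) from the frame to 80 mm, then a 45 degree gable with its peak 100 mm up, and comes down at x = +17 to a lip ending 70 mm up: open to +x, so the bar enters between frame top (34) and lip (70); the pocket is 30 mm wide inside.
- rack2: Loose slide rack, 140 g, one of four alike; 2 to 4 are present (None if absent). White frame of glass slides 84 long (x), 32 wide (y), 34 mm high, with a steel hanger strip and an orange grip tab above: 10 thick (x), 24 wide (y), from 100 to 130 mm up; take it with the fingers closing along x. Origin: centre of its underside; +x faces away from the robot within 0.5 rad at the start.
- rack2_hook (a point): Where the bar's axis lies when rack2 hangs: middle of the rack, 86 mm up. The strip, 4 thick and 24 mm wide, rises at x = -17 mm (robot's side) from the frame to 80 mm, then a 45 degree gable with its peak 100 mm up, and comes down at x = +17 to a lip ending 70 mm up: open to +x, so the bar enters between frame top (34) and lip (70); the pocket is 30 mm wide inside.
- rack3: Loose slide rack, 140 g, one of four alike; 2 to 4 are present (None if absent). White frame of glass slides 84 long (x), 32 wide (y), 34 mm high, with a steel hanger strip and an orange grip tab above: 10 thick (x), 24 wide (y), from 100 to 130 mm up; take it with the fingers closing along x. Origin: centre of its underside; +x faces away from the robot within 0.5 rad at the start.
- rack3_hook (a point): Where the bar's axis lies when rack3 hangs: middle of the rack, 86 mm up. The strip, 4 thick and 24 mm wide, rises at x = -17 mm (robot's side) from the frame to 80 mm, then a 45 degree gable with its peak 100 mm up, and comes down at x = +17 to a lip ending 70 mm up: open to +x, so the bar enters between frame top (34) and lip (70); the pocket is 30 mm wide inside.
- rack4: Loose slide rack, 140 g, one of four alike; 2 to 4 are present (None if absent). White frame of glass slides 84 long (x), 32 wide (y), 34 mm high, with a steel hanger strip and an orange grip tab above: 10 thick (x), 24 wide (y), from 100 to 130 mm up; take it with the fingers closing along x. Origin: centre of its underside; +x faces away from the robot within 0.5 rad at the start.
- rack4_hook (a point): Where the bar's axis lies when rack4 hangs: middle of the rack, 86 mm up. The strip, 4 thick and 24 mm wide, rises at x = -17 mm (robot's side) from the frame to 80 mm, then a 45 degree gable with its peak 100 mm up, and comes down at x = +17 to a lip ending 70 mm up: open to +x, so the bar enters between frame top (34) and lip (70); the pocket is 30 mm wide inside.
- stain_bottle: Bystander, loose: amber stain bottle, 48 mm across, 100 mm tall. Origin: centre of its underside. Leave it alone.
- small_vial: Bystander, loose: small amber jar, 34 mm across, 62 mm tall. Origin: centre of its underside. Leave it alone.
- slide_case: Bystander, loose: flat pale green slide case, 80 x 56 x 18 mm. Origin: centre of its underside. Leave it alone.
- pipette_jar: Bystander, loose: white jar of clear droppers, 74 mm across, 85 mm tall, droppers to 150 mm. Origin: centre of its underside. Leave it alone.
- blue_carton: Bystander, loose: blue carton, 55 x 70 x 42 mm. Origin: centre of its underside. Leave it alone.
- tally_counter: Bystander, loose: round steel tally counter, 52 mm across, 38 mm tall. Origin: centre of its underside. Leave it alone.
Not all that is in view belongs to the job. Leave any yellow look-alike of the rack3 alone. What is shaped like the rack2 but green is not meant.

How it is judged:
By the outcome, as a careful person would: the job done as asked, in the order asked, and still so for the second after the job is handed in, with the robot touching nothing.
Of rack1, rack2, rack3, rack4 only 2 to 4 are there at a start; the rules pass over those that are not, and their reading is None.
At some moment in a run one of rack1, rack2, rack3, rack4 may be knocked a few centimetres aside while the robot is not near it.
It also fails if it takes over 210 s, if anything falls off the work surface, if the arm or the gripper's body presses on something with over 40 N, if the wrist force passes 120 N, or if a joint passes its speed limit or range.

## Working session

There is one attempt and no reset: what is moved stays moved. The work goes in short steps, Python scripts to look and compute and a tool call to move; the robot and the scene stay as the last step left them, time stands still between calls to the robot, and variables do not carry over. Pictures are saved under pics/ and viewed, at most 14 in all, crops included, and the job is handed in when it is done.

Besides the shell and the picture viewer there is one more tool, called after ">>>" as name(argument=value, ...) on one line, values as JSON. servo_tool: Moves the arm, as the interface text tells. Its arguments: {"type":"object","properties":{"targets":{"type":"array"},"claw":{"type":"number"}},"required":["targets"]}

```bash
mkdir -p pics; python3 - <<'E'
from bench import *
import cv2, numpy as np
o=get_obs(); print({k:np.round(v,3).tolist() for k,v in o.items()})
for n in ("scene","top"):
    im=snapshot(n); cv2.imwrite(f"pics/{n}0.png",im)
    m=camera_model(n); print(n,np.round(m["camera_matrix"],2).tolist(),np.round(m["camera_from_world"],4).tolist(),m.keys())
m=camera_model("wrist"); print(np.round(m["camera_from_world"],4).tolist(),np.round(m["camera_matrix"],2).tolist())
E
```

```text
{'time': 0.0, 'joint_positions': [1.117, 0.088, 1.372, -0.0, 1.684, -0.103], 'qvel': [0.0, 0.001, 0.001, 0.001, 0.001, -0.001], 'joint_torque': [0.0, -34.02, -30.242, 0.072, 0.033, -0.0], 'tool_pos': [0.189, 0.516, 0.218], 'ee_rot': [-3.139, -0.0, 2.791], 'wrist_force': [-0.325, 0.236, 0.248], 'wrist_torque': [-0.044, 0.047, -0.029], 'finger_force': 0.0, 'width': 0.094}
scene [[447.53, 0.0, 324.07], [0.0, 447.53, 200.18], [0.0, 0.0, 1.0]] [[0.1977, 0.9803, 0.0014, -0.103], [-0.644, 0.1288, 0.7541, 0.2239], [0.7391, -0.1501, 0.6567, -1.7126], [0.0, 0.0, 0.0, 1.0]] dict_keys(['camera_matrix', 'camera_from_world'])
top [[364.38, 0.0, 323.77], [0.0, 364.38, 198.69], [0.0, 0.0, 1.0]] [[-0.0008, -0.9999, 0.0128, -0.008], [0.9848, 0.0014, 0.1735, -0.4918], [-0.1735, 0.0127, 0.9848, -1.3275], [0.0, 0.0, 0.0, 1.0]] dict_keys(['camera_matrix', 'camera_from_world'])
[[0.3434, 0.9392, -0.0021, -0.5502], [-0.905, 0.3304, -0.2679, 0.0268], [-0.2509, 0.0939, 0.9634, -0.3911], [0.0, 0.0, 0.0, 1.0]] [[325.94, 0.0, 317.03], [0.0, 325.94, 195.11], [0.0, 0.0, 1.0]]
```

View pics/scene0.png

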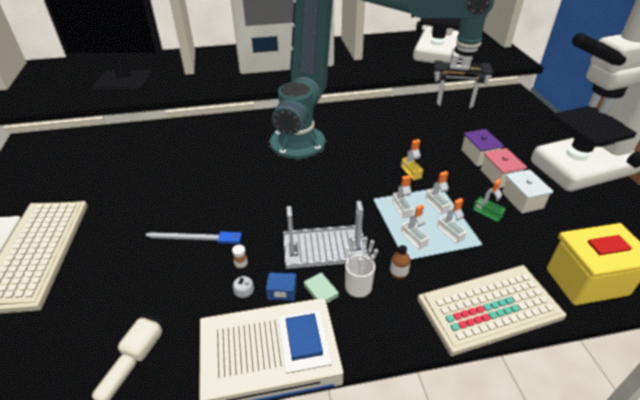

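View pics/top0.png

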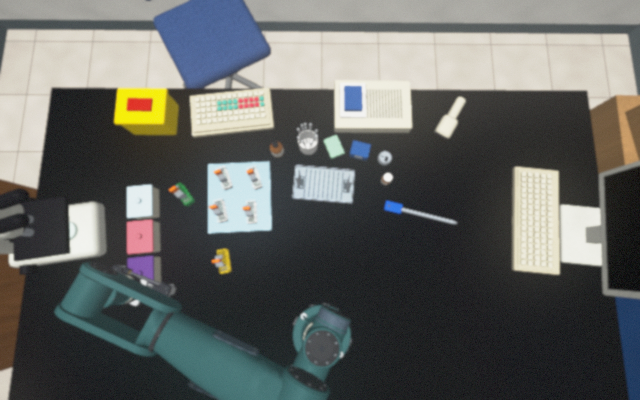

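Candidates, as scene px / top px:
- **Racks:** four white-framed racks on the pale blue mat. Scene (403,190), (440,188), (416,225), (455,220); top (221,177), (253,177), (217,210), (250,210).
- **Look-alikes to leave:** yellow at scene (411,163) / top (222,260), green at scene (489,208) / top (180,193).
- **Bar:** blue handle at top (393,207), tip at top (457,222). The blue carton at top (360,150) is not the handle.

The bar's tip points right, so it has to be turned about half a turn.

```bash
cat > h.py <<'E'
from bench import *
import cv2, numpy as np
def shot(n,save=None):
    m=camera_model(n); im=snapshot(n)
    if save: cv2.imwrite(f"pics/{save}.png",im)
    return im,m
def ray(m,uv):
    K=m["camera_matrix"];T=m["camera_from_world"];R=T[:3,:3]
    p=np.linalg.inv(K)@[uv[0],uv[1],1.]; d=R.T@(p*[1,-1,-1]); return -R.T@T[:3,3],d
def cast(m,uv,z):
    c,d=ray(m,uv); return c+d*(z-c[2])/d[2]
def proj(m,P):
    T=m["camera_from_world"]; p=T[:3,:3]@P+T[:3,3]; q=m["camera_matrix"]@(p*[1,-1,-1]); return q[:2]/q[2]
def blobs(im,lo,hi,amin=10):
    h=cv2.cvtColor(im,cv2.COLOR_BGR2HSV); k=cv2.inRange(h,np.array(lo),np.array(hi))
    n,l,s,c=cv2.connectedComponentsWithStats(k)
    return [(c[i],s[i],l==i) for i in range(1,n) if s[i,4]>=amin]
ORANGE=((4,150,120),(17,255,255)); BLUE=((100,150,60),(125,255,255))
def to(P,yaw=None,o=None):
    """shift cm / turn deg from the present pose to TCP P, tool yaw (deg)"""
    o=o or get_obs(); a=o["ee_rot"][2]; D=np.asarray(P)-o["tool_pos"]
    x=[np.cos(a),np.sin(a),0];y=[np.sin(a),-np.cos(a),0]
    t=0 if yaw is None else -((yaw-np.degrees(a)+180)%360-180)
    return np.round([100*D@x,100*D@y,-100*D[2],t],2)
E
python3 - <<'E'
from h import *
for n in("top","scene"):
    im=cv2.imread(f"pics/{n}0.png"); m=camera_model(n)
    for c,s,_ in blobs(im,*ORANGE,8): print(n,"or",c.round(1),s[4],cast(m,c,.12).round(3))
    for c,s,_ in blobs(im,*BLUE,20):
        if 100<c[1]<320: print(n,"bl",c.round(1),s[4],cast(m,c,.009).round(3))
m=camera_model("top")
print("tip",cast(m,(457,222),.006).round(3))
for uv in((296,170),(350,172),(298,186),(352,187)): print(uv,cast(m,uv,.154).round(3))
m=camera_model("scene"); print("tip",cast(m,(147,236),.006).round(3)); 
for uv in((289,208),(358,203)): print(uv,cast(m,uv,.154).round(3))
m=camera_model("wrist");print(ray(m,(320,200)), get_obs()["tool_pos"])
E
python3 -c "
import cv2
a=cv2.imread('pics/top0.png')[135:245,195:460];cv2.imwrite('pics/c0.png',cv2.resize(a,None,fx=3,fy=3,interpolation=cv2.INTER_CUBIC))"
```

```text
top or [138.5 104. ] 121 [0.832 0.677 0.12 ]
top or [217.4 171.7] 9 [0.576 0.374 0.12 ]
top or [249.6 171.1] 11 [0.578 0.259 0.12 ]
top or [172.1 188.8] 37 [0.513 0.531 0.12 ]
top or [213.2 206.6] 9 [0.45  0.382 0.12 ]
top or [214.3 260.5] 22 [0.262 0.369 0.12 ]
top bl [359.9 149.5] 153 [ 0.696 -0.152  0.009]
top bl [392.7 206.6] 199 [ 0.467 -0.274  0.009]
scene or [415.3 143.5] 70 [0.267 0.361 0.12 ]
scene or [443. 176.] 79 [0.451 0.382 0.12 ]
scene or [405.9 179.7] 85 [0.446 0.266 0.12 ]
scene or [496.3 184. ] 42 [0.518 0.522 0.12 ]
scene or [458. 203.] 79 [0.576 0.375 0.12 ]
scene or [418.7 210.2] 48 [0.583 0.255 0.12 ]
scene or [609.6 244.1] 127 [0.801 0.689 0.12 ]
scene or [401.7 259.3] 120 [0.745 0.15  0.12 ]
scene or [240.3 259. ] 18 [ 0.666 -0.241  0.12 ]
scene bl [229.3 236.9] 294 [ 0.471 -0.275  0.009]
scene bl [281.  284.4] 679 [ 0.675 -0.148  0.009]
tip [ 0.408 -0.52   0.006]
(296, 170) [0.574 0.091 0.154]
(350, 172) [ 0.567 -0.098  0.154]
(298, 186) [0.517 0.083 0.154]
(352, 187) [ 0.514 -0.105  0.154]
tip [ 0.417 -0.513  0.006]
(289, 208) [ 0.541 -0.1    0.154]
(358, 203) [0.557 0.086 0.154]
(array([0.11508912, 0.54463341, 0.3828672 ]), array([ 0.26761942, -0.09029176, -0.95944534])) [0.18883531 0.51608439 0.2184268 ]
```

View pics/c0.png

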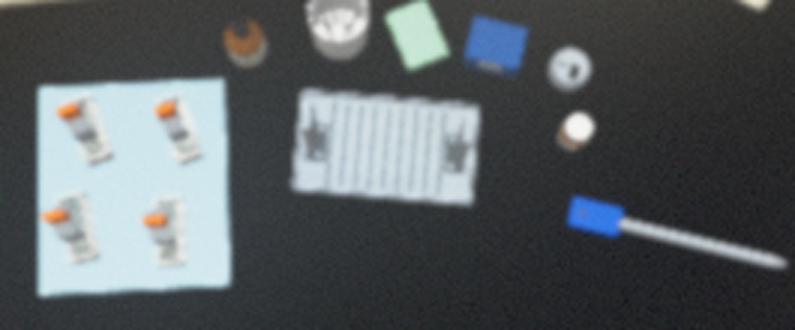

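The crop confirms the four white racks, the blue-handled bar and the stand. I'll go over the bar's balance point first: it needs a put-down and a half-turn regrasp because of the last joint's range.

```bash
python3 - <<'E'
from h import *
print(to((.446,-.374,.20),77), to((.40,.0,.25),120))
E
```

```text
[-54.74 -74.75   1.84  82.9 ] [-37.57 -41.21  -3.16  39.9 ]
```

>>> servo_tool(targets=[[-4.7,-5.1,-0.4,5],[-9.4,-10.3,-0.8,10],[-14.1,-15.4,-1.2,15],[-18.8,-20.6,-1.6,20],[-23.5,-25.7,-2,25],[-28.2,-30.9,-2.4,30],[-32.9,-36,-2.8,35],[-37.6,-41.2,-3.2,40]])

```text
time: 1.1
tool_pos: [0.3785, 0.0527, 0.248]
ee_rot: [3.141, -0.0, 2.09]
wrist_force: [0.6, 1.2, -0.2]
width: 0.094
finger_force: 0.0
```

```bash
python3 - <<'E'
from h import *
print(to((.446,-.374,.20),77))
E
```

```text
[-40.4  -15.31   4.8   42.74]
```

>>> servo_tool(targets=[[-5,-2,0.7,6],[-10,-4.2,1.4,12],[-15,-6.4,2.1,18],[-20,-8.5,2.8,24],[-25,-10.6,3.5,30],[-30,-12.7,4.2,36],[-34.7,-14.7,5,43],[-34.7,-14.7,5,43]])

```text
time: 2.1
tool_pos: [0.423, -0.3217, 0.1955]
ee_rot: [-3.138, -0.002, 1.338]
wrist_force: [0.3, -0.8, 0.5]
width: 0.0941
finger_force: 0.0
```

>>> servo_tool(targets=[[0,0,0,0],[0,0,0,0]])

```text
time: 2.35
tool_pos: [0.4241, -0.3183, 0.1986]
ee_rot: [3.141, 0.0, 1.344]
wrist_force: [0.1, 0.8, -0.1]
width: 0.0939
finger_force: 0.0
```

```bash
python3 - <<'E'
from h import *
im,m=shot("wrist","w1")
for c,s,k in blobs(im,*BLUE,200): 
    r=cv2.minAreaRect(np.argwhere(k)[:,::-1].astype(np.float32)); print(c,s[4],r,cast(m,c,.011).round(4))
print(get_obs()["tool_pos"],proj(m,np.array([.446,-.374,.006])))
E
```

```text
[ 0.4242027  -0.31826298  0.19877598] [346.82438434 219.36719475]
```

View pics/w1.png

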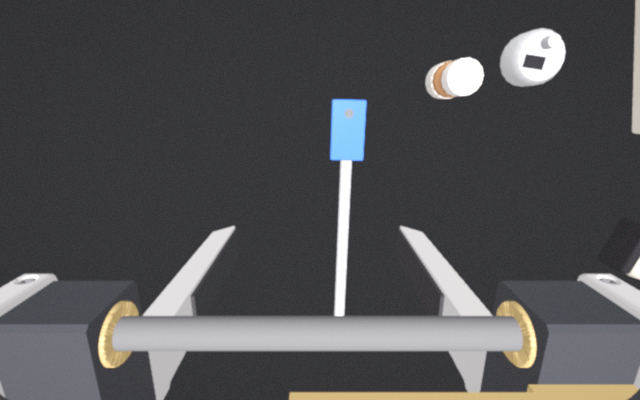

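The picture shows the blue handle at about (348,130), shoulder at (346,160) and the rod running down to (340,315). The vial is at (460,77) and the counter at (533,58), both clear. The arm is about 6 cm short along the rod.

```bash
python3 - <<'E'
from h import *
im=cv2.imread("pics/w1.png"); m=camera_model("wrist")
print(cv2.cvtColor(im,cv2.COLOR_BGR2HSV)[130,340])
for c,s,k in blobs(im,(95,120,60),(125,255,255),500): 
    r=cv2.minAreaRect(np.argwhere(k)[:,::-1].astype(np.float32)); print(c,s[4],np.round(r[0],1),r[2])
H=cast(m,(348.5,130),.012); S=cast(m,(346,160),.012); g=cv2.cvtColor(im,cv2.COLOR_BGR2HSV)
def mid(v):
    u=np.where((g[v,300:380,2]>120)&(g[v,300:380,1]<70))[0]+300; return u.mean(),len(u)
a,b=mid(175),mid(300); print(a,b)
A=cast(m,(a[0],175),.012);B=cast(m,(b[0],300),.012); d=(B-A)/np.linalg.norm(B-A); print(H,S,A,B,np.degrees(np.arctan2(d[1],d[0])))
bal=S+d*.07; print("bal",bal, to((bal[0],bal[1],.05)), to((bal[0],bal[1],.017),np.degrees(np.arctan2(d[1],d[0]))+180))
E
```

```text
[102 112 255]
(np.float64(345.5), 12) (np.float64(339.5), 12)
[ 0.46790589 -0.273895    0.012     ] [ 0.45887731 -0.30469399  0.012     ] [ 0.45499555 -0.32086279  0.012     ] [ 0.41618481 -0.47286863  0.012     ] -104.3229822893186
bal [ 0.44156018 -0.37251815  0.012     ] [-4.9   2.91 14.88  0.  ] [-4.9   2.91 18.18  1.33]
```

>>> servo_tool(targets=[[-2.5,1.5,4,1.3],[-4.9,2.9,8,1.3],[-4.9,2.9,12,1.3],[-4.9,2.9,15,1.3],[-4.9,2.9,15,1.3],[-4.9,2.9,16.5,1.3],[-4.9,2.9,18.2,1.3],[-4.9,2.9,18.2,1.3]])

```text
time: 3.4
tool_pos: [0.4409, -0.3733, 0.0153]
ee_rot: [-3.141, -0.001, 1.32]
wrist_force: [-0.6, 0.5, 0.5]
width: 0.0945
finger_force: 0.0
```

>>> servo_tool(targets=[[0,0,0,0],[0,0,0,0],[0,0,0,0],[0,0,0,0],[0,0,0,0],[0,0,0,0]], claw=255)

```text
time: 4.15
tool_pos: [0.4411, -0.3737, 0.0161]
ee_rot: [3.142, -0.0, 1.319]
wrist_force: [-0.3, -0.0, -0.1]
width: 0.0376
finger_force: 0.0
```

>>> servo_tool(targets=[[0,0,0,0],[0,0,0,0],[0,0,0,0],[0,0,0,0],[0,0,0,0]])

```text
time: 4.78
tool_pos: [0.4413, -0.3738, 0.0161]
ee_rot: [3.141, -0.0, 1.319]
wrist_force: [0.9, -0.0, -0.1]
width: 0.0115
finger_force: 30.0
```

>>> servo_tool(targets=[[0,0,-3,0],[0,0,-7,0],[0,0,-10,0],[0,0,-10,10],[0,0,-10,20],[0,0,-10,30],[0,0,-10,40],[0,0,-10,50]])

```text
time: 5.78
tool_pos: [0.4405, -0.3733, 0.1153]
ee_rot: [-3.14, 0.001, 0.441]
wrist_force: [-0.7, 0.4, -2.5]
width: 0.0117
finger_force: 30.0
```

>>> servo_tool(targets=[[0,0,0,10],[0,0,0,20],[0,0,0,30],[0,0,0,40],[0,0,0,50],[0,0,0,60],[0,0,0,70],[0,0,0,80]])

```text
time: 6.78
tool_pos: [0.4406, -0.3733, 0.1153]
ee_rot: [3.141, 0.002, -0.955]
wrist_force: [-0.0, -1.1, -1.7]
width: 0.0114
finger_force: 30.0
```

>>> servo_tool(targets=[[0,0,0,10],[0,0,0,16],[0,0,3,16],[0,0,6,16],[0,0,8.5,16],[0,0,9.5,16],[0,0,9.8,16],[0,0,9.8,16]])

```text
time: 7.78
tool_pos: [0.4415, -0.3742, 0.019]
ee_rot: [-3.141, -0.001, -1.229]
wrist_force: [0.3, -0.3, -1.3]
width: 0.0114
finger_force: 30.0
```

>>> servo_tool(targets=[[0,0,0.2,0],[0,0,0.2,0]])

```text
time: 8.02
tool_pos: [0.4414, -0.374, 0.0167]
ee_rot: [-3.141, -0.001, -1.229]
wrist_force: [-0.4, 0.5, -2.1]
width: 0.0114
finger_force: 30.0
```

>>> servo_tool(targets=[[0,0,0,0],[0,0,0,0],[0,0,0,0],[0,0,0,0],[0,0,-4,0],[0,0,-9,0],[0,0,-14,0],[0,0,-14,0]], claw=80)

```text
time: 9.02
tool_pos: [0.4433, -0.3759, 0.1623]
ee_rot: [-3.137, -0.01, -1.229]
wrist_force: [-0.8, 0.1, -0.0]
width: 0.0649
finger_force: 0.0
```

```bash
cat >> h.py <<'E'
def bar(im,m,z=.012):
    for c,s,k in blobs(im,(95,80,80),(125,255,255),500):
        r=cv2.minAreaRect(np.argwhere(k)[:,::-1].astype(np.float32)); q=[cast(m,p,z) for p in cv2.boxPoints(r)]
        H=cast(m,r[0],z); e=q[1]-q[0] if np.linalg.norm(q[1]-q[0])>np.linalg.norm(q[2]-q[1]) else q[2]-q[1]
        print("handle",c.round(1),H.round(4),"long",np.linalg.norm(e).round(4),"ang",np.degrees(np.arctan2(e[1],e[0])).round(2))
E
python3 - <<'E'
from h import *
im,m=shot("wrist","w2"); bar(im,m); print(get_obs()["tool_pos"],get_obs()["ee_rot"])
g=cv2.cvtColor(im,cv2.COLOR_BGR2HSV)
for v in range(100,330,25):
    u=np.where((g[v,250:420,2]>120)&(g[v,250:420,1]<60))[0]+250; print(v,len(u),u.mean() if len(u) else 0)
E
```

```text
handle [319.2  82.3] [ 0.4749 -0.4681  0.012 ] long 0.0652 ang 110.66
handle [ 53.1 283. ] [ 0.6882 -0.1727  0.012 ] long 0.0785 ang 171.9
[ 0.44211453 -0.37472824  0.15889553] [-3.13918114 -0.00509067 -1.22866167]
100 0 0
125 14 319.5
150 14 319.5
175 13 319.0
200 13 319.0
225 14 314.64285714285717
250 38 365.5
275 37 376.4054054054054
300 31 372.1290322580645
325 170 334.5
```

Bar is down with its handle at px (319,82), now pointing tip-inward at about 110°. Next I turn the hand half round and take the handle.

>>> servo_tool(targets=[[0,0,0,-10],[0,0,0,-20],[0,0,0,-30],[0,0,0,-40],[0,0,0,-50],[0,0,0,-60],[0,0,0,-70],[0,0,0,-80]])

```text
time: 10.07
tool_pos: [0.4402, -0.3728, 0.1533]
ee_rot: [-3.138, 0.003, 0.173]
wrist_force: [0.4, 0.6, -0.1]
width: 0.0641
finger_force: 0.0
```

>>> servo_tool(targets=[[0,0,0,-10],[0,0,0,-20],[0,0,0,-30],[0,0,0,-40],[0,0,0,-50],[0,0,0,-60],[0,0,0,-70],[0,0,0,-80]])

```text
time: 11.08
tool_pos: [0.4402, -0.3728, 0.1533]
ee_rot: [-3.138, -0.004, 1.57]
wrist_force: [0.1, 0.5, 0.0]
width: 0.0647
finger_force: 0.0
```

>>> servo_tool(targets=[[0,0,0,-10],[0,0,0,-20],[0,0,0,-20],[0,0,0,-20]])

```text
time: 11.58
tool_pos: [0.4407, -0.3733, 0.1547]
ee_rot: [-3.141, -0.002, 1.91]
wrist_force: [1.0, 0.4, -0.6]
width: 0.0647
finger_force: 0.0
```

```bash
python3 - <<'E'
from h import *
print(np.degrees(get_obs()["ee_rot"][2]),to((.4708,-.4568,.05),109.6), to((.4708,-.4568,.0155),109.6))
E
```

```text
109.45971006539921 [-8.88  0.06 10.47 -0.14] [-8.88  0.06 13.92 -0.14]
```

>>> servo_tool(targets=[[-4,0,3,0],[-8.9,0.1,8,0],[-8.9,0.1,12,0],[-8.9,0.1,13.5,0],[-8.9,0.1,13.9,0],[-8.9,0.1,13.9,0]])

```text
time: 12.32
tool_pos: [0.4728, -0.4576, 0.0192]
ee_rot: [3.14, 0.003, 1.913]
wrist_force: [0.5, -0.6, 0.5]
width: 0.0646
finger_force: 0.0
```

>>> servo_tool(targets=[[0,0,0,0],[0,0,0,0],[0,0,0,0],[0,0,0,0],[0,0,0,0],[0,0,0,0]], claw=255)

```text
time: 13.08
tool_pos: [0.472, -0.4575, 0.0178]
ee_rot: [3.141, 0.001, 1.913]
wrist_force: [-1.6, 1.3, 4.6]
width: 0.0356
finger_force: 30.0
```

>>> servo_tool(targets=[[0,0,-0.5,0],[0,0,-2,0],[0,0,-5,0],[0,0,-9,0],[0,0,-13,0],[0,0,-16,0],[0,0,-16,0]])

```text
time: 13.95
tool_pos: [0.4731, -0.4585, 0.1813]
ee_rot: [3.139, 0.007, 1.913]
wrist_force: [-0.1, 0.4, -1.4]
width: 0.0353
finger_force: 30.0
```

```bash
python3 - <<'E'
from h import *
im,m=shot("wrist","w3"); o=get_obs();print(o["tool_pos"],o["ee_rot"],o["wrist_torque"])
print(to((.52,-.37,.20),85))
E
```

```text
[ 0.47233524 -0.45765538  0.1783953 ] [3.14039636e+00 2.66441352e-03 1.91292655e+00] [-0.21243041 -0.00044033 -0.04394887]
[ 6.66  7.43 -2.16 24.6 ]
```

View pics/w3.png

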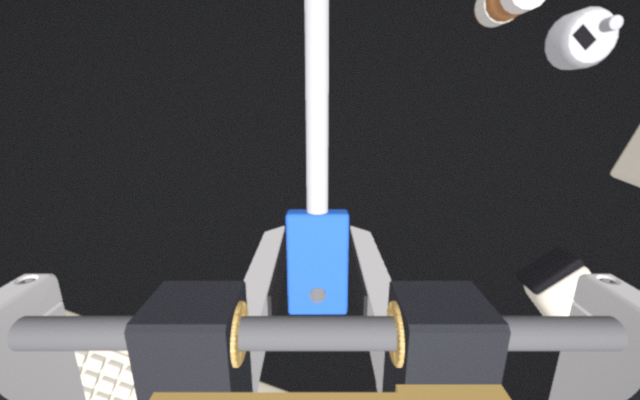

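The bar is held by the handle, with the shoulder at (318,212) and the rod straight ahead to the top edge. Next, with the bar held high, I measure the stand from directly above.

```bash
python3 - <<'E'
from h import *
print(to((.49,.03,.36),85))
E
```

```text
[ 45.35  18.02 -18.16  24.6 ]
```

>>> servo_tool(targets=[[0,0,-5,3],[2,0,-10,6],[6,2,-15,9],[11,4,-18.2,12],[16,6,-18.2,15],[21,8,-18.2,18],[26,10,-18.2,21],[31,12,-18.2,24.6]])

```text
time: 15.0
tool_pos: [0.4803, -0.1231, 0.3563]
ee_rot: [-3.137, -0.001, 1.481]
wrist_force: [1.0, 1.0, -1.4]
width: 0.0356
finger_force: 30.0
```

```bash
python3 - <<'E'
from h import *
print(to((.49,.03,.36),85))
E
```

```text
[15.34 -0.41 -0.37 -0.13]
```

>>> servo_tool(targets=[[5,-0.2,0,0],[10,-0.4,0,0],[14,-0.4,-0.3,0],[15.3,-0.4,-0.3,0],[15.3,-0.4,-0.3,0],[15.3,-0.4,-0.3,0]])

```text
time: 15.75
tool_pos: [0.4902, 0.0267, 0.3612]
ee_rot: [-3.14, 0.001, 1.482]
wrist_force: [-0.3, -0.9, -2.2]
width: 0.0358
finger_force: 30.0
```

```bash
python3 - <<'E'
from h import *
im,m=shot("wrist","w4"); print(get_obs()["tool_pos"])
im,m=shot("scene","s4")
E
```

```text
[0.49027034 0.02657814 0.36148199]
```

View pics/w4.png

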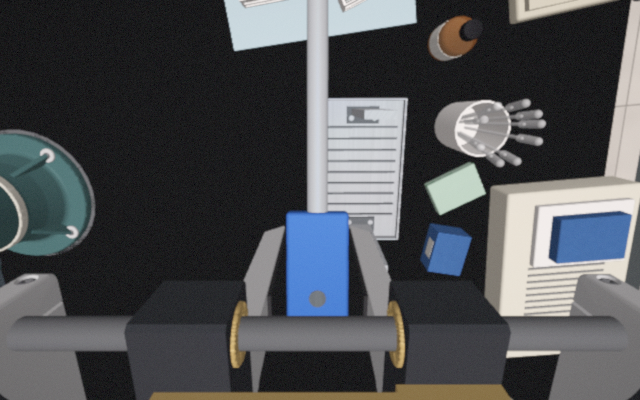

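Seen here: pan right edge (408,98) to (398,240), far bracket (365,115), and the near bracket half hidden by a finger at (358,222). I shift the hand so the stand shows clear.

>>> servo_tool(targets=[[-2,4,0,0],[-4,8,0,0],[-6,12,0,0],[-6,13,0,0],[-6,13,0,0],[-6,13,0,0]])

```text
time: 16.6
tool_pos: [0.6138, -0.0429, 0.3631]
ee_rot: [3.141, -0.0, 1.484]
wrist_force: [0.2, 0.7, -1.9]
width: 0.0352
finger_force: 30.0
```

```bash
python3 - <<'E'
from h import *
im,m=shot("wrist","w5"); print(get_obs()["tool_pos"]); np.save("m5.npy",m["camera_from_world"])
cv2.imwrite("pics/w5c.png",cv2.resize(im[40:220,160:320],None,fx=3.3,fy=3.3,interpolation=cv2.INTER_CUBIC))
E
```

```text
[ 0.61376818 -0.04275161  0.36330896]
```

View pics/w5c.png

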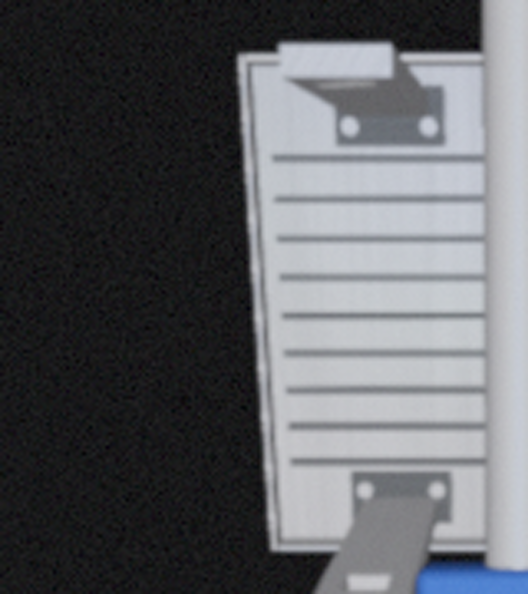

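Far bracket top face centres at crop (336,60), full px (262,58). Bolts are at crop (349,127), (429,127), (365,490) and (437,490). The near bracket's top lies below this crop.

```bash
python3 - <<'E'
from h import *
im=cv2.imread("pics/w5.png")
cv2.imwrite("pics/w5d.png",cv2.resize(im[190:290,220:330],None,fx=5,fy=5,interpolation=cv2.INTER_CUBIC))
m=camera_model("wrist")
f=lambda x,y:(160+x/3.3,40+y/3.3)
for z in(.154,):
  for p in((279,41),(393,41),(285,79),(393,77)): print(cast(m,f(*p),z).round(4))
for z in (.004,.008):
  F=(cast(m,f(349,127),z)+cast(m,f(429,127),z))/2;N=(cast(m,f(365,490),z)+cast(m,f(437,490),z))/2
  d=F-N;print(z,F.round(4),N.round(4),np.linalg.norm(d),np.degrees(np.arctan2(d[1],d[0])),((F+N)/2).round(4))
E
```

```text
[0.5481 0.0959 0.154 ]
[0.5846 0.0927 0.154 ]
[0.5484 0.0844 0.154 ]
[0.5834 0.082  0.154 ]
0.004 [0.5643 0.0791 0.004 ] [ 0.5499 -0.0925  0.004 ] 0.17223577084437922 85.20592415207412 [ 0.5571 -0.0067  0.004 ]
0.008 [0.5648 0.0788 0.008 ] [ 0.5505 -0.0915  0.008 ] 0.1709203504672634 85.20592415207413 [ 0.5576 -0.0064  0.008 ]
```

View pics/w5d.png

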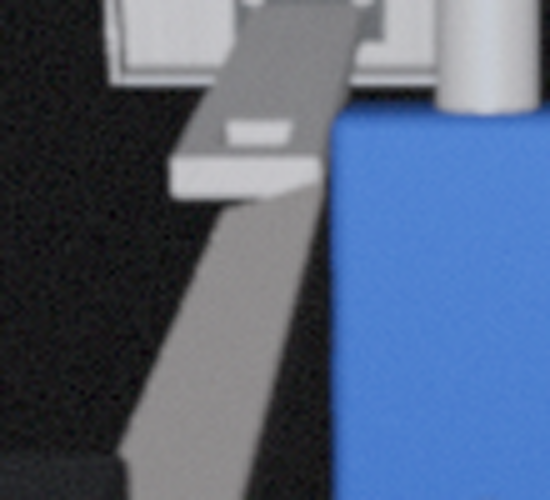

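```bash
cat >> h.py <<'E'
M5=dict(camera_matrix=camera_model("wrist")["camera_matrix"],camera_from_world=np.load("m5.npy"))
E
python3 - <<'E'
from h import *
f=lambda x,y:(220+x/5,190+y/5)
a,b,c=[cast(M5,f(*p),.154) for p in((171,158),(320,156.5),(171,198))]; print(a,b,c,np.linalg.norm(a-b))
N=(a+b)/2+np.array([-.087,-.996,0])*.005 ; F=np.array([.5661,.0888,.154]); d=F-N; print("N",N,"dir",np.degrees(np.arctan2(d[1],d[0])),"len",np.linalg.norm(d),"mid",(N+F)/2)
# held bar
im=cv2.imread("pics/w5.png")
g=cv2.cvtColor(im,cv2.COLOR_BGR2HSV)
for v in(20,60,100,140,180,205):
    r=(g[v,290:345,2]>130)&(g[v,290:345,1]<50); print(v,np.where(np.diff(r.astype(int)))[0]+290)
# scene: bar tip search
E
python3 - <<'E'
import cv2
im=cv2.imread('pics/s4.png'); cv2.imwrite('pics/s4c.png',cv2.resize(im[60:260,220:420],None,fx=3,fy=3))
E
```

```text
[ 0.53203087 -0.09407818  0.154     ] [ 0.5682108  -0.09683251  0.154     ] [ 0.53059189 -0.1044088   0.154     ] 0.03628461762614092
N [ 0.54968583 -0.10043535  0.154     ] dir 85.04260379174312 len 0.18994588912242755 mid [ 0.55789292 -0.00581767  0.154     ]
20 [306 326]
60 [326]
100 [326]
140 [326]
180 [326]
205 [326]
```

View pics/s4c.png

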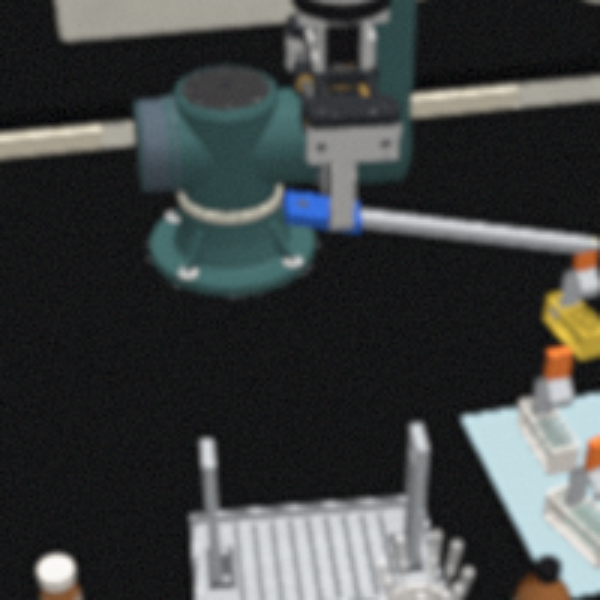

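The scene crop shows the rod running from the handle at crop (360,218) to (600,245). I check whether it sags against a level projection.

```bash
python3 - <<'E'
from h import *
m=camera_model("scene"); im=cv2.imread("pics/s4.png").astype(int)
T=np.array([.4902,.0267,.3612]);u=np.array([np.cos(1.482),np.sin(1.482),0])
for s in(-.044,.02,.06,.1,.14,.18,.22,.238):
    p=T+u*s+[0,0,-.0118]; q=proj(m,p); q2=proj(m,p-[0,0,.01])
    c=int(round(q[0])); col=im[int(q[1])-14:int(q[1])+18,c].sum(1); r=np.where(col>330)[0]+int(q[1])-14
    print(s,q.round(1),"10mm down:",q2.round(1), r.tolist())
E
```

```text
-0.044 [314.8 131.5] 10mm down: [314.9 134.9] [146, 147, 148]
0.02 [340.2 130. ] 10mm down: [340.1 133.4] [129, 130, 131, 132, 133, 134]
0.06 [355.9 129.1] 10mm down: [355.7 132.5] [131, 132, 133, 134, 135, 136]
0.1 [371.5 128.2] 10mm down: [371.2 131.6] [133, 134, 135, 136, 137, 138]
0.14 [387.  127.3] 10mm down: [386.6 130.7] [135, 136, 137, 138, 139, 140]
0.18 [402.4 126.4] 10mm down: [401.9 129.7] [137, 138, 139, 140, 141, 142]
0.22 [417.7 125.5] 10mm down: [417.2 128.8] [139, 140, 141, 142]
0.238 [424.6 125.1] 10mm down: [424.  128.4] []
```

The tip sags about 44 mm over 200 mm (0.2 rad), as the bar slips in the grip. I'll go to pre-insert with the handle raised and then measure the tip there.

```bash
python3 - <<'E'
from h import *
print(to((.527,-.362,.30),85.04))
E
```

```text
[-32.56  -5.88   6.33  -0.  ]
```

>>> servo_tool(targets=[[-4,-0.7,0,0],[-8,-1.4,1,0],[-13,-2.3,2,0],[-18,-3.2,3,0],[-23,-4.1,4,0],[-28,-5,5.3,0],[-31,-5.6,6.3,0],[-32.6,-5.9,6.3,0]])

```text
time: 17.65
tool_pos: [0.5262, -0.3634, 0.2988]
ee_rot: [-3.141, -0.001, 1.482]
wrist_force: [1.4, 1.4, -2.2]
width: 0.0357
finger_force: 30.0
```

>>> servo_tool(targets=[[0,0,2,0],[0,0,4,0],[0,0,6,0],[0,0,8,0],[0,0,9,0],[0,0,9,0],[0,0,9,0]])

```text
time: 18.52
tool_pos: [0.5279, -0.3629, 0.2106]
ee_rot: [3.14, 0.001, 1.484]
wrist_force: [-1.0, 0.6, -1.6]
width: 0.0356
finger_force: 30.0
```

```bash
cat >> h.py <<'E'
def sag(im,m,o,s=(.07,.1,.13,.16,.19,.21),zoff=-.0118):
    """heights of the held rod's axis at distances s ahead of TCP, from the scene view"""
    im=im.astype(int); T=o["tool_pos"]; a=o["ee_rot"][2]; u=np.array([np.cos(a),np.sin(a),0]); out=[]
    for k in s:
        p=T+u*k+[0,0,zoff]; q=proj(m,p); c=int(round(q[0])); r0=int(q[1])-12
        col=im[r0:r0+45,c].sum(1); r=np.where(col>300)[0]
        if len(r)==0: out.append(np.nan); continue
        run=np.split(r,np.where(np.diff(r)>1)[0]+1)[0]; v=run.mean()+r0
        zs=np.linspace(-.08,.02,201); vs=[proj(m,p+[0,0,z])[1] for z in zs]; out.append(p[2]+zs[np.argmin(abs(np.array(vs)-v))])
    return np.round(out,4)
E
python3 - <<'E'
from h import *
o=get_obs(); im,m=shot("scene","s6"); print(o["tool_pos"],o["ee_rot"][2],sag(im,m,o))
T=o["tool_pos"];u=np.array([.0865,.9963,0])
N=np.array([.5492,-.1054,.135]); D=T-N; print("lateral x",D[0]*.9963-D[1]*.0865,"back",-D@u)
cv2.imwrite("pics/s6c.png",cv2.resize(im[150:290,160:360],None,fx=4,fy=4,interpolation=cv2.INTER_CUBIC))
E
```

```text
[ 0.52793878 -0.36288883  0.21061595] 1.4839935281802434 [0.1808 0.1743 0.1693 0.1628 0.1563 0.1523]
lateral x 0.0010902291009415345 back 0.25837521790489437
```

View pics/s6c.png

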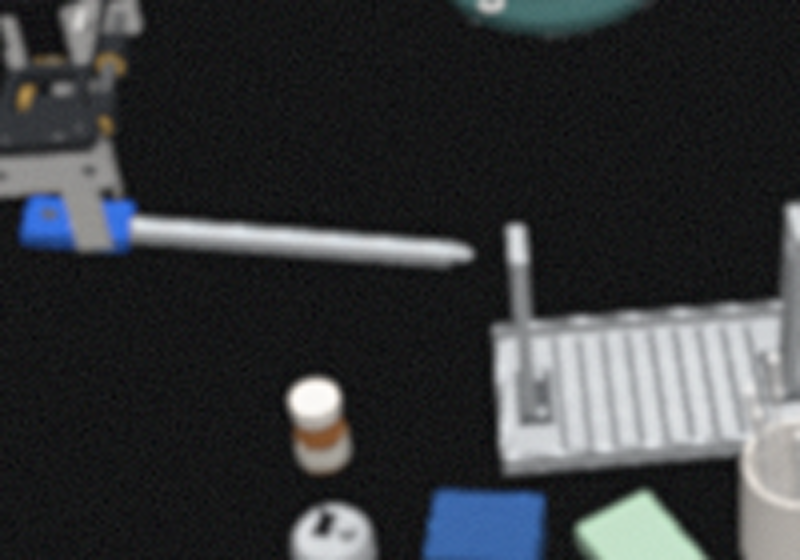

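Vial (318,425 in crop) is clear of the bar. The tip is at crop (472,254), just right of the near bracket's top at (516,240). Measured slope is 0.204 and steady, with the tip at z about 0.1475. I lower the bar and enter the near eye.

>>> servo_tool(targets=[[0,-0.1,0.6,0],[0,-0.1,1.2,0],[0.8,-0.1,1.2,0],[1.6,-0.1,1.2,0],[2.4,-0.1,1.25,0],[3,-0.1,1.4,0],[3.5,-0.1,1.5,0],[3.5,-0.1,1.5,0]])

```text
time: 19.58
tool_pos: [0.5295, -0.3275, 0.194]
ee_rot: [-3.141, -0.0, 1.484]
wrist_force: [-0.2, -0.1, -2.2]
width: 0.0357
finger_force: 30.0
```

```bash
python3 - <<'E'
from h import *
o=get_obs(); im,m=shot("scene","s7"); print(o["tool_pos"],o["wrist_force"],o["wrist_torque"],sag(im,m,o))
T=o["tool_pos"];u=np.array([.0865,.9963,0])
N=np.array([.5492,-.1054,.135]); D=T-N; print("lateral x",D[0]*.9963-D[1]*.0865,"back",-D@u)
E
```

```text
[ 0.52947021 -0.32749799  0.19399439] [-0.1605808  -0.09934059 -2.20873153] [-0.24354073  0.10885354 -0.01502111] [0.1652 0.1587 0.1517 0.1452 0.1387 0.1362]
lateral x -0.00044530952023111303 back 0.2229828547674757
```

>>> servo_tool(targets=[[0.7,0,0.2,0],[1.4,0,0.4,0],[2.1,0,0.65,0],[2.8,0,0.9,0],[3.5,0,1.15,0],[4.3,0,1.4,0],[4.3,0,1.4,0]])

```text
time: 20.5
tool_pos: [0.5333, -0.2839, 0.1799]
ee_rot: [-3.141, -0.001, 1.485]
wrist_force: [-0.1, -0.1, -1.2]
width: 0.0353
finger_force: 30.0
```

```bash
cat >> h.py <<'E'
def rep(name):
    o=get_obs(); im,m=shot("scene",name); T=o["tool_pos"];u=np.array([.0865,.9963,0])
    N=np.array([.5492,-.1054,.135]); D=T-N; b=-D@u
    print("z",T[2].round(4),"F",np.round(o["wrist_force"],1),"M",np.round(o["wrist_torque"],2),"lat",(D[0]*.9963-D[1]*.0865).round(4),"back",b.round(4))
    s=np.array([.04,.06,.08,.1,.12,.14,.16]);s=s[s<b-.015]; print(s,sag(im,m,o,s))
E
python3 -c "
from h import *
rep('s8')"
```

```text
z 0.1799 F [-0.1 -0.1 -1.2] M [0.23 0.02 0.02] lat -0.0004 back 0.1793
[0.04 0.06 0.08 0.1  0.12 0.14 0.16] [0.1586 0.1546 0.1526 0.1471 0.1446 0.1391 0.1371]
```

>>> servo_tool(targets=[[0.8,0,0.35,0],[1.6,0,0.7,0],[2.4,0,1,0],[3.2,0,1.35,0],[4,0,1.7,0],[4.9,0,2,0],[4.9,0,2,0]])

```text
time: 21.42
tool_pos: [0.5376, -0.2346, 0.1597]
ee_rot: [-3.141, -0.002, 1.485]
wrist_force: [0.4, 2.3, 1.4]
width: 0.0357
finger_force: 30.0
```

```bash
python3 -c "
from h import *
rep('s9')"
```

```text
z 0.1597 F [0.4 2.3 1.4] M [ 0.54 -0.03 -0.05] lat -0.0003 back 0.1297
[0.04 0.06 0.08 0.1 ] [0.1409 0.1389 0.1364 0.1344]
```

>>> servo_tool(targets=[[0.8,0,0.25,0],[1.6,0,0.5,0],[2.4,0,0.7,0],[3.2,0,0.9,0],[4,0,1.1,0],[4.9,0,1.2,0],[4.9,0,1.2,0]])

```text
time: 22.35
tool_pos: [0.542, -0.186, 0.1482]
ee_rot: [3.141, -0.002, 1.485]
wrist_force: [-0.1, 0.4, 3.2]
width: 0.0355
finger_force: 30.0
```

```bash
python3 - <<'E'
from h import *
rep('s10'); im=cv2.imread("pics/s10.png"); cv2.imwrite("pics/s10c.png",cv2.resize(im[170:270,220:390],None,fx=4.5,fy=4.5,interpolation=cv2.INTER_CUBIC))
E
```

```text
z 0.1482 F [-0.1  0.4  3.2] M [ 0.29 -0.05 -0.02] lat -0.0002 back 0.081
[0.04 0.06] [0.1319 0.1319]
```

View pics/s10c.png

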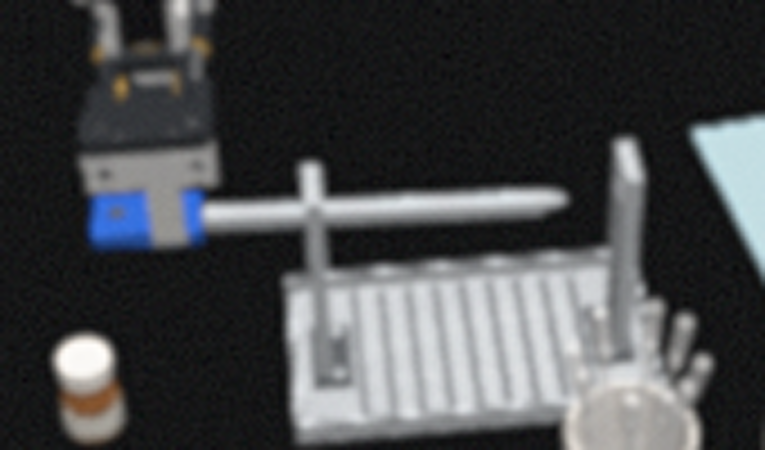

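```bash
python3 - <<'E'
from h import *
m=camera_model("scene"); N=np.array([.5492,-.1054,.1325]);u=np.array([.0865,.9963,0])
im=cv2.imread("pics/s10.png").astype(int)
for s in(-.05,-.035,-.02,.02,.05,.08,.11,.14,.155):
    p=N+u*s; q=proj(m,p); c=int(round(q[0])); col=im[int(q[1])-9:int(q[1])+10,c].sum(1); r=np.where(col>280)[0]+int(q[1])-9
    print(s,q.round(1),(proj(m,p-[0,0,.01])-q)[1].round(2),r.tolist())
E
```

```text
-0.05 [269.2 217.7] 2.7 [215, 216, 217, 218, 219, 220]
-0.035 [274.8 217.3] 2.7 [215, 216, 217, 218, 219, 220]
-0.02 [280.4 216.9] 2.7 [214, 215, 216, 217, 218, 219, 220]
0.02 [295.3 215.7] 2.7 [214, 215, 216, 217, 218, 219]
0.05 [306.4 214.9] 2.7 [213, 214, 215, 216, 217, 218]
0.08 [317.4 214.1] 2.7 [213, 214, 215, 216, 217, 218]
0.11 [328.4 213.2] 2.7 [212, 213, 214, 215, 216, 217]
0.14 [339.4 212.4] 2.7 [212, 213, 214, 215, 216, 217]
0.155 [344.9 212. ] 2.69 [213, 214, 215]
```

>>> servo_tool(targets=[[0,0,0.2,0],[0,0,0.45,0],[0,0,0.45,0],[0,0,0.45,0]])

```text
time: 22.9
tool_pos: [0.5417, -0.1871, 0.1434]
ee_rot: [-3.141, -0.001, 1.484]
wrist_force: [-0.4, 1.8, 2.3]
width: 0.0357
finger_force: 30.0
```

```bash
cat >> h.py <<'E'
def lvl(name,ss=(-.05,-.035,.02,.05,.08,.11,.14)):
    m=camera_model("scene"); N=np.array([.5492,-.1054,.1325]);u=np.array([.0865,.9963,0])
    im=cv2.imread(f"pics/{name}.png").astype(int); out=[]
    for s in ss:
        q=proj(m,N+u*s); c=int(round(q[0])); w=im[int(q[1])-7:int(q[1])+9,c].sum(1).astype(float); w=np.clip(w-150,0,400); v=(w*np.arange(len(w))).sum()/w.sum()+int(q[1])-7
        out.append((q[1]-v)/270*1000)
    print("dz mm",np.round(out,1),"slope",np.polyfit(ss,np.array(out)/1000,1).round(4))
E
python3 - <<'E'
from h import *
rep('s11'); lvl('s10'); lvl('s11')
E
```

```text
z 0.1434 F [-0.4  1.8  2.3] M [ 0.57 -0.04  0.01] lat -0.0004 back 0.0821
[0.04 0.06] [0.1301 0.1301]
dz mm [ 1.5  0.6 -1.7 -2.7 -4.1 -5.  -6.3] slope [-0.0405 -0.0007]
dz mm [-1.6 -1.1 -1.  -0.7 -0.4  0.1  0.8] slope [ 0.011 -0.001]
```

>>> servo_tool(targets=[[0.8,0,0,0],[1.6,0,0,0],[2.4,0,0,0],[3,0,0,0],[3.6,0,0,0],[4.2,0,0,0],[4.7,0,0,0],[4.7,0,0,0]])

```text
time: 23.95
tool_pos: [0.5463, -0.1404, 0.1444]
ee_rot: [3.14, 0.001, 1.484]
wrist_force: [-0.5, -3.2, 6.2]
width: 0.0357
finger_force: 30.0
```

```bash
python3 - <<'E'
from h import *
rep('s12'); lvl('s12',(.02,.05,.08,.11,.14,.16)); 
E
```

```text
z 0.1444 F [-0.5 -3.2  6.2] M [-0.6   0.06 -0.01] lat 0.0001 back 0.0351
[] []
dz mm [-1.5 -1.3 -1.  -1.1 -1.6 -1.2] slope [ 0.0005 -0.0013]
```

>>> servo_tool(targets=[[0.4,0,0,0],[0.8,0,0,0],[1.1,0,0,0],[1.3,0,0,0],[1.5,0,0,0],[1.6,0,0,0],[1.6,0,0,0]])

```text
time: 24.88
tool_pos: [0.5475, -0.1259, 0.1444]
ee_rot: [3.14, 0.003, 1.483]
wrist_force: [-0.7, -6.4, 5.3]
width: 0.0356
finger_force: 30.0
```

```bash
python3 - <<'E'
from h import *
rep('s13'); im=cv2.imread("pics/s13.png"); cv2.imwrite("pics/s13c.png",cv2.resize(im[170:270,220:390],None,fx=4.5,fy=4.5,interpolation=cv2.INTER_CUBIC))
E
```

```text
z 0.1444 F [-0.7 -6.4  5.3] M [-1.26  0.17  0.02] lat 0.0001 back 0.0206
[] []
```

View pics/s13c.png

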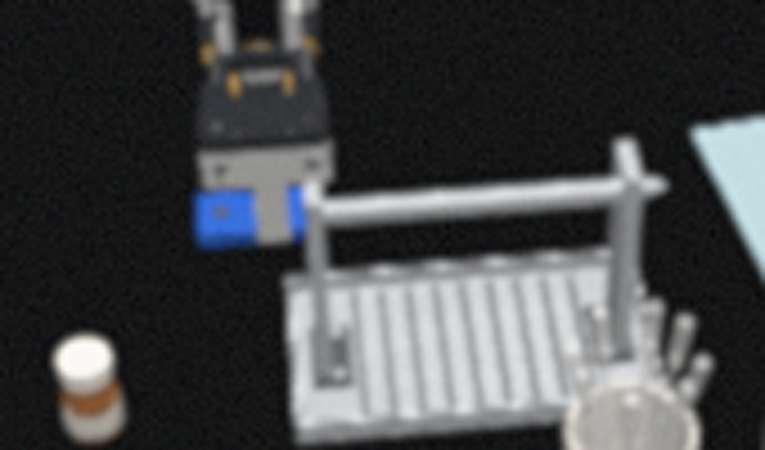

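Handle is nearly at the bracket, and the tip stands out past the far bracket at crop (668,185). I press a little more.

>>> servo_tool(targets=[[0.15,0,0,0],[0.3,0,0,0],[0.3,0,0,0]])

```text
time: 25.3
tool_pos: [0.5475, -0.1257, 0.1444]
ee_rot: [3.14, 0.009, 1.482]
wrist_force: [-1.6, -12.0, 4.3]
width: 0.0355
finger_force: 30.0
```

>>> servo_tool(targets=[[0,0,0,0],[0,0,0,0],[0,0,0,0],[0,0,0,0],[0,0,0,0],[0,0,-3,0],[0,0,-8,0],[0,0,-14,0]], claw=80)

```text
time: 26.3
tool_pos: [0.5469, -0.1214, 0.2838]
ee_rot: [-3.139, -0.001, 1.484]
wrist_force: [0.6, -0.0, 0.2]
width: 0.0649
finger_force: 0.0
```

```bash
python3 - <<'E'
from h import *
print(to((.51,.29,.36),90))
E
```

```text
[40.67 -7.26 -7.62 -5.  ]
```

>>> servo_tool(targets=[[3,-0.5,-4,0],[8,-1.5,-7,0],[13.5,-2.5,-7.6,-2],[19,-3.5,-7.6,-3],[24.5,-4.5,-7.6,-4],[30,-5.5,-7.6,-5],[35.5,-6.5,-7.6,-5],[40.7,-7.3,-7.6,-5]])

```text
time: 27.3
tool_pos: [0.5096, 0.292, 0.3598]
ee_rot: [3.141, -0.0, 1.571]
wrist_force: [0.2, -0.5, -0.2]
width: 0.0642
finger_force: 0.0
```

>>> servo_tool(targets=[[0,0,0,0],[0,0,0,0]])

```text
time: 27.55
tool_pos: [0.5102, 0.2898, 0.3595]
ee_rot: [-3.141, 0.001, 1.571]
wrist_force: [0.2, -0.9, -0.8]
width: 0.0644
finger_force: 0.0
```

```bash
python3 - <<'E'
from h import *
im,m=shot("wrist","w14"); print(get_obs()["tool_pos"])
for c,s,k in blobs(im,(2,100,100),(18,255,255),40): print(c.round(1),s.tolist(),cast(m,c,.128).round(4))
s,_=shot("scene","s14")
E
```

```text
[0.51042685 0.28919525 0.35979993]
[266.   91.9] [259, 82, 15, 21, 221] [0.4504 0.3829 0.128 ]
[372.5  99.6] [365, 89, 16, 21, 222] [0.5742 0.3744 0.128 ]
[113.3 108.6] [100, 98, 28, 23, 502] [0.2701 0.3642 0.128 ]
[266.1 186.4] [261, 175, 12, 23, 209] [0.4458 0.2701 0.128 ]
[369.4 192.7] [363, 182, 14, 23, 178] [0.5755 0.262  0.128 ]
[431.3 232.1] [417, 220, 32, 29, 579] [0.6583 0.2089 0.128 ]
```

View pics/w14.png

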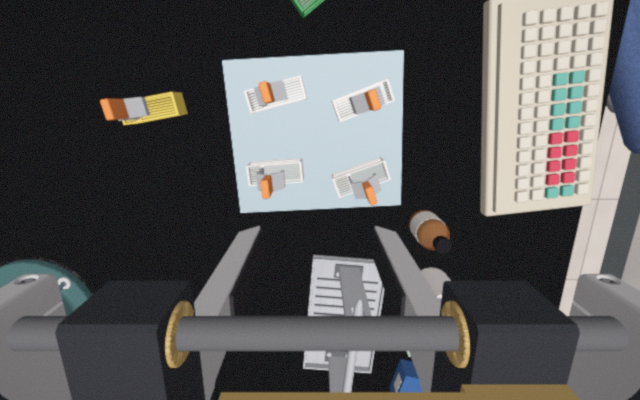

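The picture shows the four racks with tabs at (266,92), (372,100), (266,186) and (369,193). The yellow one at (130,108) is left alone. I'll get yaws from the frames and start with the rack at (369,193), rack D.

```bash
cat >> h.py <<'E'
def frames(im,m):
    """racks on the mat: tab spot and yaw from the white frame + tab"""
    h=cv2.cvtColor(im,cv2.COLOR_BGR2HSV)
    tabs=[(c,k) for c,s,k in blobs(im,(2,100,100),(18,255,255),60)]
    for c,tk in tabs:
        x0,y0=int(c[0])-60,int(c[1])-40; x0=max(x0,0);y0=max(y0,0)
        sub=h[y0:y0+80,x0:x0+120]; w=cv2.inRange(sub,np.array((0,0,195)),np.array((180,26,255)))
        w=cv2.morphologyEx(w,cv2.MORPH_CLOSE,np.ones((7,7)))
        n,l,s,_=cv2.connectedComponentsWithStats(w)
        if n<2: continue
        i=1+np.argmax(s[1:,4]); r=cv2.minAreaRect((np.argwhere(l==i)[:,::-1]+[x0,y0]).astype(np.float32))
        q=np.array([cast(m,p,.035) for p in cv2.boxPoints(r)]); e=[q[1]-q[0],q[2]-q[1]]; L=[np.linalg.norm(v) for v in e]; v=e[int(np.argmax(L))]; v=v*np.sign(v[0])
        print("tab",c.round(0),cast(m,c,.125).round(4)[:2],"frame",q.mean(0)[:2].round(4),np.round(L,3),"yaw",np.degrees(np.arctan2(v[1],v[0])).round(1))
E
python3 - <<'E'
from h import *
im=cv2.imread("pics/w14.png"); m=camera_model("wrist"); frames(im,m); print(to((.5755,.262,.22),105))
E
```

```text
tab [266.  92.] [0.4505 0.3823] frame [0.4477 0.3832] [0.141 0.103] yaw -0.1
tab [372. 100.] [0.5753 0.3735] frame [0.5677 0.3746] [0.126 0.109] yaw -0.1
tab [266. 186.] [0.4457 0.2686] frame [0.4514 0.2571] [0.138 0.102] yaw -0.1
tab [369. 193.] [0.5764 0.2602] frame [0.5676 0.255 ] [0.137 0.089] yaw -0.1
tab [431. 232.] [0.6599 0.2064] frame [0.6192 0.227 ] [0.037 0.02 ] yaw -0.1
[ -2.68   6.5   14.   -15.1 ]
```

>>> servo_tool(targets=[[-0.7,1.6,3,-4],[-1.4,3.2,6,-8],[-2.1,5,9,-12],[-2.7,6.5,12,-15],[-2.7,6.5,14,-15],[-2.7,6.5,14,-15]])

```text
time: 28.4
tool_pos: [0.5748, 0.261, 0.2175]
ee_rot: [-3.137, 0.0, 1.83]
wrist_force: [0.4, 0.2, 0.5]
width: 0.0643
finger_force: 0.0
```

```bash
python3 - <<'E'
from h import *
im,m=shot("wrist","w15"); o=get_obs(); print(o["tool_pos"],o["ee_rot"])
h=cv2.cvtColor(cv2.imread("pics/w14.png"),cv2.COLOR_BGR2HSV); print("mat",h[140,320],h[70,240],"frame",h[108,255],h[90,290],h[182,345])
for c,s,k in blobs(im,(2,100,100),(18,255,255),100):
    r=cv2.minAreaRect(np.argwhere(k)[:,::-1].astype(np.float32)); print(c.round(1),s.tolist(),np.round(r[1],1),r[2],cast(m,c,.125).round(4))
E
```

```text
[0.5752851  0.26167649 0.21947672] [-3.14053543e+00  8.50492385e-05  1.83058078e+00]
mat [100  24 220] [100  24 222] frame [ 20   4 218] [ 15   2 235] [ 50   4 197]
[195.8  11.3] [181, 0, 28, 27, 617] [26. 27.] 90.0 [0.4546 0.3772 0.125 ]
[358.1  62.1] [349, 43, 19, 38, 589] [36.8 17.1] 85.60128784179688 [0.5753 0.3745 0.125 ]
[165.6 155. ] [152, 139, 29, 34, 825] [33. 28.] 90.0 [0.4477 0.2696 0.125 ]
[319.9 205.5] [314, 187, 13, 38, 424] [37.2 11.8] 86.633544921875 [0.5768 0.2607 0.125 ]
[380.  286.3] [376, 274, 10, 24, 106] [24.3  5.5] 70.01689147949219 [0.6476 0.2019 0.125 ]
```

View pics/w15.png

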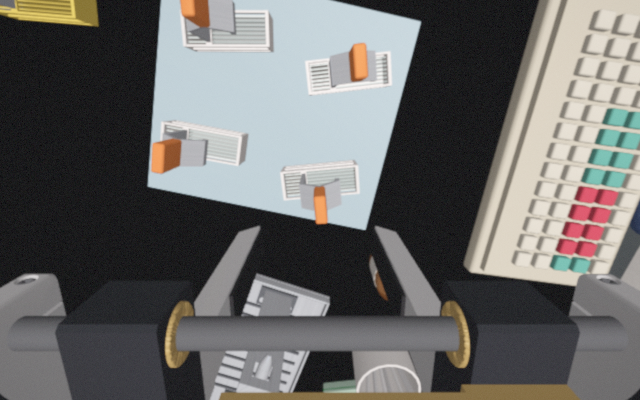

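The rack to take shows its tab at (320,205) and frame (282,165)-(358,198), still about 6° off square. I refine the yaw from the white frame with a saturation mask.

```bash
sed -i 's/np.array((0,0,195)),np.array((180,26,255))/np.array((0,0,175)),np.array((180,14,255))/' h.py; python3 - <<'E'
from h import *
im=cv2.imread("pics/w15.png"); m=camera_model("wrist"); frames(im,m)
E
```

```text
tab [196.  11.] [0.4547 0.3781] frame [0.4412 0.3842] [0.071 0.045] yaw 14.9
tab [358.  62.] [0.5762 0.3755] frame [0.5757 0.3802] [0.085 0.044] yaw 21.0
tab [166. 155.] [0.4478 0.2698] frame [0.4335 0.2648] [0.072 0.049] yaw 14.9
tab [320. 205.] [0.5778 0.2608] frame [0.5802 0.2521] [0.086 0.054] yaw 14.9
tab [380. 286.] [0.6492 0.2016] frame [0.6238 0.1086] [0.011 0.02 ] yaw -74.6
```

```bash
cat >> h.py <<'E'
def ryaw(im,m,c,w=60,h=45,dv=-15):
    x0,y0=max(int(c[0])-w,0),max(int(c[1])+dv-h,0); g=cv2.cvtColor(im,cv2.COLOR_BGR2GRAY)[y0:y0+2*h,x0:x0+2*w]
    L=cv2.HoughLinesP(cv2.Canny(g,60,160),1,np.pi/360,18,minLineLength=32,maxLineGap=4); A=[]
    for l in (L if L is not None else []):
        a,b=l[0][:2]+[x0,y0],l[0][2:]+[x0,y0]; v=cast(m,b,.036)-cast(m,a,.036); v*=np.sign(v[0])
        A.append((np.degrees(np.arctan2(v[1],v[0])).round(1),np.linalg.norm(v).round(3)))
    A=[a for a in A if abs(a[0])<40]; print(sorted(A)); return np.median([a[0] for a in A]) if A else None
E
python3 - <<'E'
from h import *
im=cv2.imread("pics/w15.png"); m=camera_model("wrist"); 
y=ryaw(im,m,(320,205)); print(y); print(ryaw(im,m,(358,62),dv=5)); print(ryaw(im,m,(186,145)))
print(to((.577,.261,.16),90+y))
E
```

```text
[(np.float64(3.0), np.float64(0.063)), (np.float64(5.4), np.float64(0.044)), (np.float64(20.6), np.float64(0.055))]
5.4
[(np.float64(20.8), np.float64(0.085)), (np.float64(27.1), np.float64(0.059))]
23.950000000000003
[(np.float64(4.4), np.float64(0.057)), (np.float64(4.8), np.float64(0.047)), (np.float64(4.8), np.float64(0.082))]
4.8
[-0.11  0.15  5.95  9.48]
```

>>> servo_tool(targets=[[-0.1,0.15,2,-5.7],[-0.1,0.15,5,-5.7],[-0.1,0.15,7,-5.7],[-0.1,0.15,8.5,-5.7],[-0.1,0.15,9.7,-5.7],[-0.1,0.15,9.9,-5.7],[-0.1,0.15,9.9,-5.7]])

```text
time: 29.32
tool_pos: [0.5773, 0.2626, 0.1213]
ee_rot: [3.14, -0.0, 1.932]
wrist_force: [0.1, 0.7, 0.3]
width: 0.0642
finger_force: 0.0
```

>>> servo_tool(targets=[[0,0,0,0],[0,0,0,0],[0,0,0,0],[0,0,0,0],[0,0,0,0],[0,0,0,0],[0,0,0,0],[0,0,0,0]], claw=255)

```text
time: 30.32
tool_pos: [0.5768, 0.2625, 0.1204]
ee_rot: [-3.141, -0.0, 1.932]
wrist_force: [0.4, -0.4, -0.6]
width: 0.0095
finger_force: 30.0
```

>>> servo_tool(targets=[[0,0,-1,0],[0,0,-4,0],[0,0,-8,0],[0,0,-12,0],[0,0,-13,0]])

```text
time: 30.95
tool_pos: [0.5782, 0.263, 0.2552]
ee_rot: [3.134, 0.0, 1.932]
wrist_force: [0.5, -0.2, -1.2]
width: 0.0097
finger_force: 30.0
```

```bash
cat >> h.py <<'E'
MID=np.array([.5579,-.0058]);U=np.array([.0865,.9963]);V=np.array([.9963,-.0865])
def slot(s,x,z): p=MID+U*s+V*x; return (p[0],p[1],z)
E
python3 - <<'E'
from h import *
print(to(slot(-.063,-.095,.25),85.04))
E
```

```text
[-25.99 -22.7    0.52  25.66]
```

>>> servo_tool(targets=[[0,-2,-4,0],[-3,-6,-4.5,4],[-7,-9,-4.5,8],[-11.5,-12,-4.5,12],[-16,-15,-4.5,16],[-20,-18,-4.5,20],[-23.5,-21,-4.5,24],[-26,-22.7,-4.5,25.7]])

```text
time: 31.95
tool_pos: [0.4552, -0.0625, 0.2943]
ee_rot: [-3.14, -0.0, 1.481]
wrist_force: [0.3, -0.5, -1.5]
width: 0.0099
finger_force: 30.0
```

>>> servo_tool(targets=[[0,0,0,0],[0,0,0,0],[0,0,0,0]])

```text
time: 32.33
tool_pos: [0.4567, -0.0599, 0.2952]
ee_rot: [-3.141, -0.001, 1.485]
wrist_force: [0.2, -0.1, -1.1]
width: 0.0098
finger_force: 30.0
```

```bash
python3 - <<'E'
from h import *
im,m=shot("wrist","w16"); o=get_obs(); print(o["tool_pos"],np.degrees(o["ee_rot"][2]))
print(to(slot(-.063,-.095,.1975),85.04),to(slot(-.063,0,.1975),85.04))
E
```

```text
[ 0.456685   -0.05996663  0.29531681] 85.10919716688122
[-0.03  0.11  9.78  0.07] [-0.04  9.62  9.78  0.07]
```

View pics/w16.png

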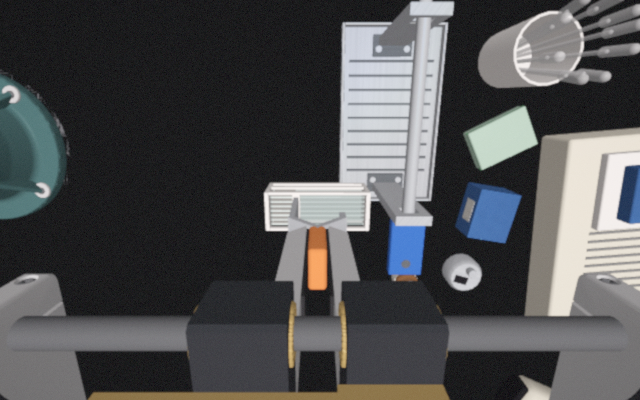

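The picture shows the rack held square, tab at (317,258), frame (265-370, 185-230). The bar lies home with the handle against the near bracket at (405,220). That was picture 15, one over the limit of 14, so I go on with numbers only.

```bash
python3 - <<'E'
from h import *
im=cv2.imread("pics/w16.png"); m=camera_model("wrist"); g=im.astype(int).sum(2)
def loc(P): d=np.array(P[:2])-MID; return np.round([d@V,d@U],4)
for v in(60,90,120,150,180):
    q=[proj(m,np.array([*(MID+U*s),.138])) for s in np.linspace(-.09,.09,181)]; i=np.argmin([abs(a[1]-v) for a in q]); c=int(q[i][0])
    s=np.abs(np.diff(g[v,c-16:c+17])); e=[c-16+k+.5 for k in np.where(s>60)[0]]; print(v,q[i].round(1),e)
print("frame corners local", [loc(cast(m,p,.215)) for p in((265,185),(370,183),(265,231),(370,231))], "handle edge",loc(cast(m,(405,222),.138)))
E
```

```text
60 [422.7  60.2] [np.float64(414.5), np.float64(426.5), np.float64(427.5), np.float64(433.5)]
90 [420.3  89.9] [np.float64(412.5), np.float64(424.5), np.float64(430.5), np.float64(431.5), np.float64(435.5)]
120 [417.8 120.4] [np.float64(407.5), np.float64(408.5), np.float64(410.5), np.float64(432.5)]
150 [415.4 149.5] [np.float64(405.5), np.float64(407.5), np.float64(429.5), np.float64(430.5)]
180 [412.9 180.2] [np.float64(399.5), np.float64(400.5), np.float64(401.5), np.float64(403.5), np.float64(405.5), np.float64(427.5)]
frame corners local [array([-0.1371, -0.0433]), array([-0.056 , -0.0416]), array([-0.1387, -0.0814]), array([-0.0542, -0.0813])] handle edge [-0.0046 -0.1019]
```

>>> servo_tool(targets=[[0,0.1,3,0],[0,0.1,6,0],[0,0.1,8.5,0],[0,0.1,9.5,0],[0,0.1,9.8,0],[0,0.1,9.8,0]])

```text
time: 33.12
tool_pos: [0.4581, -0.061, 0.1986]
ee_rot: [3.14, 0.0, 1.484]
wrist_force: [0.6, -0.7, -0.6]
width: 0.0099
finger_force: 30.0
```

>>> servo_tool(targets=[[0,1.5,0,0],[0,3,0,0],[0,4.5,0,0],[0,6,0,0],[0,7.5,0,0],[0,8.8,0,0],[0,9.2,0,0],[0,9.2,0,0]])

```text
time: 34.12
tool_pos: [0.5492, -0.069, 0.1975]
ee_rot: [-3.141, -0.0, 1.484]
wrist_force: [0.4, 0.6, -1.0]
width: 0.0099
finger_force: 30.0
```

```bash
python3 - <<'E'
from h import *
o=get_obs(); print(o["wrist_force"],to(slot(-.063,-.001,.1640),85.04))
E
```

```text
[ 0.40635136  0.58455344 -0.98903665] [ 0.07  0.22  3.35 -0.04]
```

>>> servo_tool(targets=[[0,0.2,0.8,0],[0,0.2,1.6,0],[0,0.2,2.4,0],[0,0.2,2.9,0],[0,0.2,3.2,0],[0,0.2,3.2,0]])

```text
time: 34.88
tool_pos: [0.5512, -0.0692, 0.1657]
ee_rot: [3.141, -0.0, 1.484]
wrist_force: [-0.3, -0.5, -1.5]
width: 0.0095
finger_force: 30.0
```

>>> servo_tool(targets=[[0,0,0.15,0],[0,0,0.3,0],[0,0,0.3,0]])

```text
time: 35.25
tool_pos: [0.5523, -0.0694, 0.164]
ee_rot: [3.138, 0.0, 1.484]
wrist_force: [1.5, 0.7, 4.1]
width: 0.0099
finger_force: 30.0
```

The rack rests on the bar (contact at z 0.164, as predicted). Release and back off upward.

>>> servo_tool(targets=[[0,0,0,0],[0,0,0,0],[0,0,0,0],[0,0,0,0],[0,0,0,0],[0,0,-2,0],[0,0,-5,0],[0,0,-10,0]], claw=80)

```text
time: 36.25
tool_pos: [0.5501, -0.069, 0.2614]
ee_rot: [-3.137, -0.001, 1.483]
wrist_force: [0.3, -0.1, 0.3]
width: 0.0645
finger_force: 0.0
```

```bash
python3 - <<'E'
from h import *
s,m=shot("scene","s17")
for c,ss,_ in blobs(s,*ORANGE,30): print(c.round(1),ss[4],"z.12",cast(m,c,.12).round(3)[:2],"z.163",cast(m,c,.163).round(3)[:2])
print(to((.4465,.269,.22),94.8),get_obs()["tool_pos"])
E
```

```text
[415.3 143.4] 69 z.12 [0.267 0.361] z.163 [0.327 0.333]
[443. 176.] 80 z.12 [0.451 0.382] z.163 [0.501 0.353]
[405.9 179.7] 85 z.12 [0.446 0.266] z.163 [0.497 0.242]
[496.3 184. ] 42 z.12 [0.518 0.522] z.163 [0.565 0.486]
[458. 203.] 79 z.12 [0.576 0.375] z.163 [0.62  0.346]
[299.1 207. ] 104 z.12 [ 0.504 -0.068] z.163 [ 0.552 -0.074]
[609.7 244.1] 126 z.12 [0.801 0.689] z.163 [0.833 0.644]
[401.5 259.2] 119 z.12 [0.745 0.15 ] z.163 [0.78  0.133]
[ 32.81 -13.57   5.12  -9.8 ] [ 0.55305464 -0.06965513  0.27122077]
```

The first rack hangs at about (0.552,-0.07). Next is rack C.

>>> servo_tool(targets=[[4,-1.5,-1,-1],[8.5,-3,-1,-3],[13,-5,-1,-5],[17.5,-7,0,-7],[22,-9,1,-9.8],[26.5,-11,3,-9.8],[30.5,-12.5,5,-9.8],[32.8,-13.6,5,-9.8]])

```text
time: 37.3
tool_pos: [0.4424, 0.2708, 0.2104]
ee_rot: [-3.138, 0.001, 1.657]
wrist_force: [-0.5, 0.6, 0.3]
width: 0.0645
finger_force: 0.0
```

>>> servo_tool(targets=[[0,0,0,0],[0,0,0,0]])

```text
time: 37.55
tool_pos: [0.4446, 0.2689, 0.2129]
ee_rot: [3.141, 0.0, 1.654]
wrist_force: [0.1, -0.2, 0.5]
width: 0.0645
finger_force: 0.0
```

```bash
cat >> h.py <<'E'
def look(name,near,z=.125):
    im,m=shot("wrist",name); o=get_obs(); print(o["tool_pos"].round(4),np.degrees(o["ee_rot"][2]).round(1))
    for c,s,k in blobs(im,(2,100,100),(18,255,255),100):
        P=cast(m,c,z)
        if np.hypot(*(P[:2]-near))<.06:
            q=proj(m,np.array([P[0],P[1],.037])); print("tab",c.round(1),s[4],P[:2].round(4)); print("yaw",ryaw(im,m,q,w=60,h=32,dv=0)); return
E
python3 - <<'E'
from h import *
look("w18",(.446,.269))
E
```

```text
[0.4448 0.2686 0.213 ] 94.7
tab [316.8 205.1] 414 [0.444  0.2697]
[(np.float64(1.2), np.float64(0.036)), (np.float64(4.8), np.float64(0.055)), (np.float64(6.2), np.float64(0.042))]
yaw 4.8
```

>>> servo_tool(targets=[[0.1,-0.1,2,0],[0.1,-0.1,4,0],[0.1,-0.1,6,0],[0.1,-0.1,8,0],[0.1,-0.1,9,0],[0.1,-0.1,9.25,0],[0.1,-0.1,9.25,0]])

```text
time: 38.48
tool_pos: [0.4437, 0.2702, 0.1209]
ee_rot: [3.14, -0.0, 1.654]
wrist_force: [-0.6, 0.1, -0.0]
width: 0.0646
finger_force: 0.0
```

>>> servo_tool(targets=[[0,0,0,0],[0,0,0,0],[0,0,0,0],[0,0,0,0],[0,0,0,0],[0,0,0,0],[0,0,0,0],[0,0,0,0]], claw=255)

```text
time: 39.48
tool_pos: [0.443, 0.2702, 0.1198]
ee_rot: [-3.141, 0.0, 1.655]
wrist_force: [-0.2, -0.8, -1.1]
width: 0.0095
finger_force: 30.0
```

>>> servo_tool(targets=[[0,0,-1,0],[0,0,-4,0],[0,0,-8,0],[0,0,-12,0],[0,0,-16,0],[0,0,-17,0],[0,0,-17,0]])

```text
time: 40.35
tool_pos: [0.4432, 0.2703, 0.2902]
ee_rot: [3.141, -0.0, 1.655]
wrist_force: [-0.1, 0.1, -1.2]
width: 0.0096
finger_force: 30.0
```

```bash
python3 - <<'E'
from h import *
print(to(slot(-.021,-.097,.29),85.04))
E
```

```text
[-2.89e+01 -8.00e-01  2.00e-02  9.76e+00]
```

>>> servo_tool(targets=[[-4,-0.1,0,1],[-8.5,-0.2,0,3],[-13,-0.4,0,5],[-17.5,-0.5,0,7],[-22,-0.6,0,9],[-26,-0.7,0,9.8],[-28.9,-0.8,0,9.8],[-28.9,-0.8,0,9.8]])

```text
time: 41.35
tool_pos: [0.4585, -0.0198, 0.2873]
ee_rot: [-3.137, -0.0, 1.48]
wrist_force: [0.1, 0.1, -1.2]
width: 0.0098
finger_force: 30.0
```

>>> servo_tool(targets=[[0,0,2,0],[0,0,4.5,0],[0,0,7,0],[0,0,8.5,0],[0,0,9.2,0],[0,0,9.2,0]])

```text
time: 42.1
tool_pos: [0.4593, -0.018, 0.1979]
ee_rot: [-3.141, -0.0, 1.484]
wrist_force: [0.1, -1.2, -1.0]
width: 0.01
finger_force: 30.0
```

```bash
python3 - <<'E'
from h import *
print(to(slot(-.021,-.097,.1975),85.04),to(slot(-.021,-.001,.1975),85.04))
im,m=shot("scene","s19")
for c,ss,_ in blobs(im,*ORANGE,30): print(c.round(1),ss[4],"z.163",cast(m,c,.163).round(3)[:2],"z.12",cast(m,c,.12).round(3)[:2])
E
```

```text
[-0.03  0.02  0.04 -0.02] [-0.03  9.62  0.04 -0.02]
[415.3 143.5] 70 z.163 [0.327 0.333] z.12 [0.267 0.361]
[433.1 173.7] 78 z.163 [0.485 0.329] z.12 [0.434 0.357]
[496.2 184.1] 43 z.163 [0.566 0.485] z.12 [0.519 0.522]
[458. 203.] 79 z.163 [0.62  0.346] z.12 [0.576 0.375]
[299.  206.9] 102 z.163 [ 0.552 -0.074] z.12 [ 0.504 -0.068]
[609.9 244.1] 126 z.163 [0.833 0.645] z.12 [0.801 0.69 ]
[401.5 259.3] 120 z.163 [0.78  0.132] z.12 [0.745 0.15 ]
```

Rack A has been knocked to about (0.434,0.357), so I'll measure it again. Continue hanging C.

>>> servo_tool(targets=[[0,1.5,0,0],[0,3,0,0],[0,4.5,0,0],[0,6,0,0],[0,7.5,0,0],[0,8.8,0,0],[0,9.5,0,0],[0,9.5,0,0]])

```text
time: 43.15
tool_pos: [0.5543, -0.0266, 0.1979]
ee_rot: [-3.141, -0.0, 1.484]
wrist_force: [-0.4, -0.4, -1.4]
width: 0.0097
finger_force: 30.0
```

>>> servo_tool(targets=[[0,0.1,0.8,0],[0,0.1,1.6,0],[0,0.1,2.4,0],[0,0.1,3,0],[0,0.1,3.3,0],[0,0.1,3.4,0],[0,0.1,3.4,0]])

```text
time: 44.02
tool_pos: [0.5553, -0.0268, 0.1645]
ee_rot: [3.141, -0.0, 1.484]
wrist_force: [-0.2, -0.2, -0.3]
width: 0.0103
finger_force: 30.0
```

>>> servo_tool(targets=[[0,0,0.15,0],[0,0,0.2,0],[0,0,0.2,0]])

```text
time: 44.4
tool_pos: [0.556, -0.0269, 0.1635]
ee_rot: [3.138, 0.0, 1.484]
wrist_force: [1.7, 0.3, 5.4]
width: 0.01
finger_force: 30.0
```

>>> servo_tool(targets=[[0,0,0,0],[0,0,0,0],[0,0,0,0],[0,0,0,0],[0,0,0,0],[0,0,-2,0],[0,0,-5,0],[0,0,-10,0]], claw=80)

```text
time: 45.4
tool_pos: [0.554, -0.0266, 0.2609]
ee_rot: [-3.137, -0.0, 1.484]
wrist_force: [0.6, -1.2, 0.5]
width: 0.0646
finger_force: 0.0
```

```bash
python3 - <<'E'
from h import *
s,m=shot("scene","s20")
for c,ss,_ in blobs(s,*ORANGE,30): print(c.round(1),ss[4],"z.12",cast(m,c,.12).round(3)[:2],"z.163",cast(m,c,.163).round(3)[:2])
print(to((.5755,.374,.22),110.8),get_obs()["tool_pos"])
E
```

```text
[415.3 143.5] 70 z.12 [0.267 0.361] z.163 [0.327 0.333]
[433.1 173.7] 79 z.12 [0.434 0.357] z.163 [0.485 0.329]
[496.3 184. ] 43 z.12 [0.518 0.522] z.163 [0.565 0.486]
[458. 203.] 79 z.12 [0.576 0.375] z.163 [0.62  0.346]
[315.4 206. ] 107 z.12 [ 0.509 -0.023] z.163 [ 0.556 -0.031]
[299.1 207. ] 105 z.12 [ 0.504 -0.068] z.163 [ 0.552 -0.074]
[610.1 244.2] 125 z.12 [0.801 0.69 ] z.163 [0.834 0.645]
[401.5 259.2] 121 z.12 [0.745 0.15 ] z.163 [0.78  0.133]
[ 40.11  -1.65   5.07 -25.8 ] [ 0.55696768 -0.02701733  0.27071953]
```

Two are hanging. Next is rack B at (0.5755,0.374).

>>> servo_tool(targets=[[4,-0.2,-1,-3],[9,-0.4,-1,-7],[14.5,-0.6,-1,-11],[20,-0.8,0,-15],[25.5,-1,1,-19],[31,-1.3,2,-23],[36,-1.5,4,-25.8],[40.1,-1.7,4.5,-25.8]])

```text
time: 46.45
tool_pos: [0.5722, 0.376, 0.2147]
ee_rot: [-3.139, 0.0, 1.935]
wrist_force: [1.2, -0.0, -0.6]
width: 0.0647
finger_force: 0.0
```

>>> servo_tool(targets=[[0,0,0,0],[0,0,0,0],[0,0,0,0]])

```text
time: 46.82
tool_pos: [0.5735, 0.373, 0.2181]
ee_rot: [3.14, 0.0, 1.932]
wrist_force: [-0.2, 0.0, 0.6]
width: 0.0642
finger_force: 0.0
```

```bash
python3 - <<'E'
from h import *
look("w21",(.5755,.374))
print(to((.5755,.374,.1205),110.8))
E
```

```text
[0.5736 0.373  0.2182] 110.7
tab [320.  200.7] 389 [0.5748 0.3768]
[(np.float64(3.4), np.float64(0.037)), (np.float64(20.7), np.float64(0.049)), (np.float64(20.7), np.float64(0.084))]
yaw 20.7
[ 0.03  0.22  9.77 -0.1 ]
```

>>> servo_tool(targets=[[0.3,0.2,2,0],[0.3,0.2,4,0],[0.3,0.2,6,0],[0.3,0.2,8,0],[0.3,0.2,9.5,0],[0.3,0.2,9.75,0],[0.3,0.2,9.75,0]])

```text
time: 47.75
tool_pos: [0.5741, 0.3779, 0.12]
ee_rot: [3.141, -0.0, 1.934]
wrist_force: [0.4, -0.1, 0.4]
width: 0.0647
finger_force: 0.0
```

>>> servo_tool(targets=[[0,0,0,0],[0,0,0,0],[0,0,0,0],[0,0,0,0],[0,0,0,0],[0,0,0,0],[0,0,0,0],[0,0,0,0]], claw=255)

```text
time: 48.75
tool_pos: [0.5738, 0.3777, 0.1194]
ee_rot: [-3.141, 0.0, 1.934]
wrist_force: [-0.3, 0.4, -1.0]
width: 0.0099
finger_force: 30.0
```

>>> servo_tool(targets=[[0,0,-1,0],[0,0,-4,0],[0,0,-8,0],[0,0,-12,0],[0,0,-16,0],[0,0,-17,0],[0,0,-17,0]])

```text
time: 49.62
tool_pos: [0.5739, 0.3778, 0.2899]
ee_rot: [3.141, -0.0, 1.934]
wrist_force: [0.8, 0.8, -1.3]
width: 0.0099
finger_force: 30.0
```

```bash
python3 - <<'E'
from h import *
print(to(slot(.021,-.097,.29),85.04))
E
```

```text
[-2.918e+01 -2.294e+01 -1.000e-02  2.576e+01]
```

>>> servo_tool(targets=[[-2,-3,0,2],[-6,-6,0,6],[-10,-9.5,0,10],[-14.5,-13,0,14],[-19,-16.5,0,18],[-23,-19.5,0,22],[-26.5,-21.5,0,25.8],[-29.2,-22.9,0,25.8]])

```text
time: 50.62
tool_pos: [0.4619, 0.0219, 0.2869]
ee_rot: [-3.137, 0.0, 1.482]
wrist_force: [0.2, 0.0, -0.8]
width: 0.0101
finger_force: 30.0
```

>>> servo_tool(targets=[[0,0,0,0],[0,0,0,0],[0,0,2.5,0],[0,0,5,0],[0,0,7.5,0],[0,0,8.8,0],[0,0,9.2,0],[0,0,9.2,0]])

```text
time: 51.62
tool_pos: [0.4637, 0.0238, 0.1981]
ee_rot: [3.141, -0.0, 1.484]
wrist_force: [-0.2, 0.7, -1.1]
width: 0.0095
finger_force: 30.0
```

```bash
python3 - <<'E'
from h import *
print(to(slot(.021,-.097,.1975),85.04),to(slot(.021,-.001,.1975),85.04))
E
```

```text
[-0.03 -0.06  0.06 -0.01] [-0.03  9.54  0.06 -0.01]
```

>>> servo_tool(targets=[[0,1.5,0,0],[0,3,0,0],[0,4.5,0,0],[0,6,0,0],[0,7.5,0,0],[0,8.8,0,0],[0,9.5,0,0],[0,9.5,0,0]])

```text
time: 52.62
tool_pos: [0.5583, 0.0152, 0.1974]
ee_rot: [-3.141, -0.0, 1.484]
wrist_force: [-0.5, -0.5, -1.1]
width: 0.0095
finger_force: 30.0
```

>>> servo_tool(targets=[[0,0,0.8,0],[0,0,1.6,0],[0,0,2.4,0],[0,0,3,0],[0,0,3.3,0],[0,0,3.5,0],[0,0,3.5,0]])

```text
time: 53.5
tool_pos: [0.5591, 0.0151, 0.1638]
ee_rot: [3.138, -0.0, 1.484]
wrist_force: [1.5, -0.2, 2.5]
width: 0.0101
finger_force: 30.0
```

>>> servo_tool(targets=[[0,0,0.05,0],[0,0,0.05,0],[0,0,0.05,0],[0,0,0.05,0],[0,0,0.05,0],[0,0,-2,0],[0,0,-5,0],[0,0,-10,0]], claw=80)

```text
time: 54.5
tool_pos: [0.557, 0.0152, 0.2614]
ee_rot: [-3.137, -0.0, 1.483]
wrist_force: [0.9, 0.3, 0.1]
width: 0.0642
finger_force: 0.0
```

```bash
python3 - <<'E'
from h import *
s,m=shot("scene","s22")
for c,ss,_ in blobs(s,*ORANGE,30): print(c.round(1),ss[4],"z.12",cast(m,c,.12).round(3)[:2],"z.163",cast(m,c,.163).round(3)[:2])
print(to((.434,.357,.25),100),get_obs()["tool_pos"])
E
```

```text
[415.3 143.4] 69 z.12 [0.267 0.361] z.163 [0.327 0.333]
[433.1 173.7] 79 z.12 [0.434 0.357] z.163 [0.485 0.329]
[496.2 184.1] 43 z.12 [0.519 0.522] z.163 [0.566 0.485]
[315.4 206. ] 108 z.12 [ 0.509 -0.023] z.163 [ 0.557 -0.031]
[330.6 204.9] 109 z.12 [0.513 0.02 ] z.163 [0.56 0.01]
[299.1 207. ] 104 z.12 [ 0.504 -0.068] z.163 [ 0.552 -0.074]
[609.7 244.1] 126 z.12 [0.801 0.689] z.163 [0.833 0.644]
[401.5 259.3] 119 z.12 [0.745 0.15 ] z.163 [0.78  0.133]
[ 32.97 -15.54   2.12 -15.  ] [0.56005417 0.01503783 0.27123783]
```

Three are hanging. Now the knocked rack A at about (0.434,0.357).

>>> servo_tool(targets=[[4,-2,-1,-2],[8.5,-4,-1,-4],[13,-6,-1,-6],[17.5,-8,0,-9],[22,-10,1,-12],[26.5,-12.5,2,-15],[30.5,-14.5,2,-15],[33,-15.5,2,-15]])

```text
time: 55.55
tool_pos: [0.4312, 0.3593, 0.2424]
ee_rot: [-3.141, -0.0, 1.748]
wrist_force: [1.4, 0.4, -0.1]
width: 0.0645
finger_force: 0.0
```

>>> servo_tool(targets=[[0,0,1,0],[0,0,3,0],[0,0,3,0],[0,0,3,0]])

```text
time: 56.05
tool_pos: [0.4329, 0.3567, 0.2129]
ee_rot: [3.141, 0.0, 1.744]
wrist_force: [-0.3, 0.1, 0.8]
width: 0.0645
finger_force: 0.0
```

```bash
python3 - <<'E'
from h import *
look("w23",(.434,.357))
E
```

```text
[0.4331 0.357  0.2135] 99.9
tab [317.1 201.6] 418 [0.432  0.3604]
[]
yaw None
```

```bash
python3 - <<'E'
from h import *
im=cv2.imread("pics/w23.png"); m=camera_model("wrist")
q=proj(m,np.array([.432,.3604,.037])); print(q); 
for w,h,dv in((75,50,0),(90,60,-10)): print(ryaw(im,m,q,w,h,dv))
g=cv2.cvtColor(im,cv2.COLOR_BGR2HSV); w=cv2.inRange(g,np.array((0,0,190)),np.array((180,14,255))); w[:, :int(q[0])-75]=0; w[:,int(q[0])+75:]=0; w[int(q[1])+40:]=0;w[:max(int(q[1])-55,0)]=0
n,l,s,_=cv2.connectedComponentsWithStats(cv2.morphologyEx(w,cv2.MORPH_CLOSE,np.ones((5,5))))
for i in range(1,n):
    if s[i,4]>60:
        r=cv2.minAreaRect(np.argwhere(l==i)[:,::-1].astype(np.float32)); p=[cast(m,c,.037) for c in cv2.boxPoints(r)]; e=p[1]-p[0];e2=p[2]-p[1]; print(s[i].tolist(),[(np.linalg.norm(v).round(3),np.degrees(np.arctan2(v[1],v[0])).round(1)) for v in(e,e2)])
E
```

```text
[316.73404799 178.1239675 ]
[(np.float64(13.6), np.float64(0.034))]
13.6
[(np.float64(4.1), np.float64(0.057)), (np.float64(14.4), np.float64(0.084))]
9.25
[277, 157, 81, 50, 2540] [(np.float64(0.084), np.float64(14.6)), (np.float64(0.052), np.float64(-73.6))]
```

>>> servo_tool(targets=[[0.3,0,2,-4.6],[0.3,0,4,-4.6],[0.3,0,6,-4.6],[0.3,0,8,-4.6],[0.3,0,9,-4.6],[0.3,0,9.3,-4.6],[0.3,0,9.3,-4.6]])

```text
time: 56.98
tool_pos: [0.4324, 0.3606, 0.1204]
ee_rot: [3.14, -0.0, 1.826]
wrist_force: [0.3, 0.3, 0.1]
width: 0.0647
finger_force: 0.0
```

>>> servo_tool(targets=[[0,0,0,0],[0,0,0,0],[0,0,0,0],[0,0,0,0],[0,0,0,0],[0,0,0,0],[0,0,0,0],[0,0,0,0]], claw=255)

```text
time: 57.98
tool_pos: [0.4319, 0.3604, 0.1195]
ee_rot: [-3.142, -0.0, 1.826]
wrist_force: [0.6, 0.6, -0.0]
width: 0.0099
finger_force: 30.0
```

>>> servo_tool(targets=[[0,0,-1,0],[0,0,-4,0],[0,0,-8,0],[0,0,-12,0],[0,0,-16,0],[0,0,-17,0],[0,0,-17,0]])

```text
time: 58.85
tool_pos: [0.432, 0.3604, 0.2897]
ee_rot: [3.141, -0.0, 1.826]
wrist_force: [0.2, 0.2, -1.1]
width: 0.0097
finger_force: 30.0
```

```bash
python3 - <<'E'
from h import *
print(to(slot(.063,-.097,.29),85.04))
E
```

```text
[-29.43  -4.08  -0.03  19.56]
```

>>> servo_tool(targets=[[-4,-0.5,0,2],[-8.5,-1,0,5],[-13,-1.7,0,8],[-17.5,-2.4,0,11],[-22,-3,0,15],[-26,-3.6,0,19],[-29.4,-4.1,0,19.6],[-29.4,-4.1,0,19.6]])

```text
time: 59.85
tool_pos: [0.4656, 0.0637, 0.2869]
ee_rot: [-3.137, 0.001, 1.48]
wrist_force: [-0.1, 2.1, -1.2]
width: 0.0097
finger_force: 30.0
```

>>> servo_tool(targets=[[0,0,0,0],[0,0,2.5,0],[0,0,5,0],[0,0,7.5,0],[0,0,8.8,0],[0,0,9.2,0],[0,0,9.2,0]])

```text
time: 60.72
tool_pos: [0.4666, 0.0659, 0.1981]
ee_rot: [3.141, -0.0, 1.484]
wrist_force: [-0.9, 0.4, -1.2]
width: 0.0096
finger_force: 30.0
```

```bash
python3 - <<'E'
from h import *
print(to(slot(.063,-.097,.1975),85.04),to(slot(.063,-.001,.1975),85.04))
E
```

```text
[-0.05  0.02  0.06 -0.  ] [-0.05  9.62  0.06 -0.  ]
```

>>> servo_tool(targets=[[0,1.5,0,0],[0,3,0,0],[0,4.5,0,0],[0,6,0,0],[0,7.5,0,0],[0,8.8,0,0],[0,9.6,0,0],[0,9.6,0,0]])

```text
time: 61.72
tool_pos: [0.5623, 0.0571, 0.1974]
ee_rot: [-3.141, -0.0, 1.483]
wrist_force: [0.3, -0.1, -0.6]
width: 0.0096
finger_force: 30.0
```

>>> servo_tool(targets=[[0,0,0.8,0],[0,0,1.6,0],[0,0,2.4,0],[0,0,3,0],[0,0,3.3,0],[0,0,3.5,0],[0,0,3.5,0]])

```text
time: 62.6
tool_pos: [0.563, 0.0571, 0.1638]
ee_rot: [3.138, -0.0, 1.484]
wrist_force: [2.1, -0.5, 2.8]
width: 0.0098
finger_force: 30.0
```

Release, rise well clear, then check everything from the scene and wrist cameras by number.

>>> servo_tool(targets=[[0,0,0.05,0],[0,0,0.05,0],[0,0,0.05,0],[0,0,0.05,0],[0,0,0.05,0],[0,0,-2,0],[0,0,-5,0],[0,0,-10,0]], claw=80)

```text
time: 63.6
tool_pos: [0.561, 0.0572, 0.2614]
ee_rot: [-3.137, 0.0, 1.484]
wrist_force: [0.6, -0.4, 0.3]
width: 0.0647
finger_force: 0.0
```

>>> servo_tool(targets=[[0,0,-5,0],[0,-5,-8,0],[0,-10,-10,0],[0,-13,-10,0],[0,-13,-10,0],[0,-13,-10,0]])

```text
time: 64.35
tool_pos: [0.433, 0.0684, 0.3622]
ee_rot: [-3.141, 0.0, 1.483]
wrist_force: [-0.9, 0.1, -0.2]
width: 0.0651
finger_force: 0.0
```

```bash
python3 - <<'E'
from h import *
s,m=shot("scene","s30")
for c,ss,_ in blobs(s,*ORANGE,30): print(c.round(1),ss[4],"z.12",cast(m,c,.12).round(3)[:2],"z.163",cast(m,c,.163).round(3)[:2])
for c,ss,_ in blobs(s,*BLUE,60):
    if 200<c[1]<300: print("blue",c.round(1),ss.tolist())
b=cv2.imread("pics/s13.png")
d=cv2.absdiff(s,cv2.imread("pics/scene0.png")).sum(2)>90; n,l,st,ce=cv2.connectedComponentsWithStats(cv2.morphologyEx(d.astype(np.uint8),cv2.MORPH_OPEN,np.ones((3,3))))
print([(ce[i].round().tolist(),int(st[i,4])) for i in range(1,n) if st[i,4]>15])
w,mw=shot("wrist","w30"); print(get_obs()["tool_pos"])
for c,ss,k in blobs(w,(2,100,100),(18,255,255),60):
    P=cast(mw,c,.17); e=P[:2]-MID; print("w",c.round(0),ss[4],"local x,y",(e@V).round(4),(e@U).round(4))
k=blobs(w,(95,80,80),(125,255,255),300)
for c,ss,_ in k: P=cast(mw,c,.138); e=P[:2]-MID; print("bl",c.round(0),ss.tolist(),"local",(e@V).round(4),(e@U).round(4))
E
```

```text
[415.3 143.4] 69 z.12 [0.267 0.361] z.163 [0.327 0.333]
[496.3 184. ] 42 z.12 [0.518 0.522] z.163 [0.565 0.486]
[347.  203.6] 104 z.12 [0.517 0.067] z.163 [0.564 0.054]
[315.4 206. ] 107 z.12 [ 0.509 -0.023] z.163 [ 0.556 -0.031]
[330.6 204.9] 109 z.12 [0.513 0.02 ] z.163 [0.56 0.01]
[299.1 206.9] 103 z.12 [ 0.504 -0.068] z.163 [ 0.552 -0.074]
[610.1 243.9] 122 z.12 [0.8   0.691] z.163 [0.833 0.645]
[401.5 259.2] 119 z.12 [0.745 0.15 ] z.163 [0.78  0.133]
blue [274.3 217.5] [262, 210, 25, 16, 335]
blue [281.  284.3] [265, 272, 32, 29, 684]
[([344.0, 35.0], 1937), ([448.0, 16.0], 2381), ([307.0, 45.0], 1590), ([356.0, 49.0], 94), ([462.0, 64.0], 395), ([354.0, 65.0], 90), ([441.0, 62.0], 47), ([439.0, 67.0], 23), ([487.0, 68.0], 47), ([309.0, 77.0], 478), ([438.0, 77.0], 94), ([454.0, 76.0], 115), ([488.0, 76.0], 32), ([481.0, 81.0], 52), ([337.0, 92.0], 398), ([473.0, 97.0], 118), ([439.0, 98.0], 86), ([272.0, 96.0], 86), ([316.0, 97.0], 22), ([270.0, 108.0], 175), ([336.0, 111.0], 714), ([292.0, 108.0], 31), ([288.0, 130.0], 103), ([445.0, 197.0], 680), ([404.0, 190.0], 319), ([322.0, 217.0], 1798), ([414.0, 219.0], 310), ([365.0, 211.0], 33), ([275.0, 217.0], 315), ([452.0, 230.0], 172), ([198.0, 236.0], 812), ([315.0, 244.0], 23), ([321.0, 244.0], 18), ([333.0, 242.0], 18), ([302.0, 245.0], 21), ([422.0, 244.0], 41)]
[0.43324871 0.06833995 0.36158132]
w [496.  66.] 841 local x,y 0.0511 0.1802
w [431. 178.] 367 local x,y -0.004 0.0629
w [427. 214.] 343 local x,y -0.0045 0.0209
w [425. 246.] 335 local x,y -0.0042 -0.0197
w [425. 273.] 96 local x,y -0.0012 -0.0546
bl [614. 258.] [584, 236, 56, 47, 2095] local 0.256 -0.0503
bl [480. 264.] [452, 243, 54, 39, 1427] local 0.0819 -0.0592
```

```bash
python3 - <<'E'
from h import *
for n in("s13","s17","s30"):
    s=cv2.imread(f"pics/{n}.png"); h=cv2.cvtColor(s,cv2.COLOR_BGR2HSV)[200:230,250:300]; k=cv2.inRange(h,*map(np.array,BLUE)); p=np.argwhere(k); print(n,p.min(0)+[200,250],p.max(0)+[200,250])
    print("tip",s[205:218,358:374].sum(2).max(0).tolist())
m=camera_model("scene"); f=lambda s,z:proj(m,np.array([*(MID+U*s),z])).round(1)
print(f(-.1,.1325),f(-.164,.1325),f(.118,.1325))
E
```

```text
s13 [212 262] [225 286]
tip [593, 643, 645, 589, 547, 587, 594, 576, 518, 398, 241, 101, 75, 75, 75, 70]
s17 [210 262] [225 286]
tip [596, 654, 649, 592, 554, 579, 596, 573, 518, 403, 234, 86, 75, 75, 78, 76]
s30 [210 262] [225 286]
tip [595, 650, 649, 596, 546, 582, 593, 575, 520, 398, 237, 91, 73, 79, 74, 80]
[287.8 216.3] [263.9 218.1] [367.7 210.3]
```

The bar is still home, the racks hang at -63, -20, +21 and +63 mm along it, and the bystanders are unmoved. Handing in.

```bash
python3 -c "
from bench import *
print(close_job())"
```

```text
the job is handed in; nothing more can be done
None
```

The bar is through both eyes and pushed fully home, all four white racks hang on it between the brackets and clear of the pan, and the bystanders and look-alikes were left untouched; job handed in at about 65 s, but I viewed 15 pictures, one over the limit of 14.

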